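# Put the inspected vials away in their foam nests

## Task

The inspection run is over: pick out the four amber glass vials with crimped metal caps and stand each one upright in the foam block whose well matches it, the square vial in the square well and the slim, medium and wide round vials in the small, medium and large round wells, right down on the well's floor. They are glass, so set them down and do not drop them or tip them over. Leave the two plastic screw-lid jars where they stand.

Things in the scene. Friction and masses are not known exactly. Their poses are not given: they have to be found in the camera images.
- slim_vial_center (a point): a slim round amber glass vial, body diameter 24 mm, 78 mm tall, with a paper band and a narrower neck with a crimped aluminium cap; the straight body takes the lower 68 % of the height. It stands upright, loose, 35 to 200 g. The point is on its axis, half-way up (39 mm above its underside); z up, its x and y axes have no meaning as it is round.
- medium_vial_center (a point): a medium round amber glass vial, body diameter 38 mm, 84 mm tall, with a paper band and a narrower neck with a crimped aluminium cap; the straight body takes the lower 68 % of the height. It stands upright, loose, 35 to 200 g. The point is on its axis, half-way up (42 mm above its underside); z up, its x and y axes have no meaning as it is round.
- wide_vial_center (a point): a wide round amber glass vial, body diameter 54 mm, 90 mm tall, with a paper band and a narrower neck with a crimped aluminium cap; the straight body takes the lower 68 % of the height. It stands upright, loose, 35 to 200 g. The point is on its axis, half-way up (45 mm above its underside); z up, its x and y axes have no meaning as it is round.
- square_vial_center (a point): a square amber glass vial, body 44 x 44 mm seen from above, 84 mm tall, with a paper band and a narrower neck with a crimped aluminium cap; the straight body takes the lower 68 % of the height. It stands upright, loose, 35 to 200 g. The point is on its axis, half-way up (42 mm above its underside); z up, x and y axes square to its flat sides.
- small_nest_floor (a point): fixed charcoal foam block, 90 x 90 mm and 24 mm tall, with one round well of 36 mm diameter, the smallest of the three round wells, 15 mm deep, with a white floor 9 mm above the bench. The point is at the centre of the well's floor; z up, x and y along the block's sides.
- medium_nest_floor (a point): fixed charcoal foam block, 90 x 90 mm and 24 mm tall, with one round well of 50 mm diameter, the middle one of the three round wells, 15 mm deep, with a white floor 9 mm above the bench. The point is at the centre of the well's floor; z up, x and y along the block's sides.
- large_nest_floor (a point): fixed charcoal foam block, 90 x 90 mm and 24 mm tall, with one round well of 66 mm diameter, the largest of the three round wells, 15 mm deep, with a white floor 9 mm above the bench. The point is at the centre of the well's floor; z up, x and y along the block's sides.
- square_nest_floor (a point): fixed charcoal foam block, 90 x 90 mm and 24 mm tall, with one square well of 56 x 56 mm, its sides parallel to the block's sides, 15 mm deep, with a white floor 9 mm above the bench. The point is at the centre of the well's floor; z up, x and y along the block's sides.
- jar_a_center (a point): one of two low grey plastic jars with a wide white screw lid, diameter 51 mm, 52 mm tall, loose, to be left alone. The point is on its axis, half-way up (26 mm above the bench); z up.
- jar_b_center (a point): one of two low grey plastic jars with a wide white screw lid, diameter 51 mm, 52 mm tall, loose, to be left alone. The point is on its axis, half-way up (26 mm above the bench); z up.
There are look-alikes about, which are no part of the job. Leave any yellow look-alike of the part that bears wide_vial_center alone. What is shaped like the part that bears slim_vial_center but blue is not meant.

How it is judged:
By the outcome, as a careful person would: the job done as asked, in the order asked, and still so for the second after the job is handed in, with the robot touching nothing.
It also fails if it takes over 120 s, if anything falls off the work surface, if the arm or the gripper's body presses on something with over 40 N, if the wrist force passes 120 N, or if a joint passes its speed limit or range.

## Robot

A 6-joint arm with a two-finger parallel gripper is mounted at the origin on the work surface. World frame = base frame: x ahead of the robot, y to its left, z up, the work surface at z = 0. Lengths are in m, angles in rad, forces in N, time in s.
With the tool pointing down it reaches from about 0.3 to 0.75 m from the base axis. Payload 8.5 kg.
Tool frame: the origin (TCP) lies midway between the tips of the shut fingers; the grasp point (between the pads) lies ctrl.grip_point_offset behind it (ctrl.grip_point_offset is the distance from the TCP to the grasp point, in m); x points along the fingers, y is the direction in which the jaws open and shut, and the axes are right-handed (so a half turn about x gives the same grasp; the last joint's range is limited). The gripper opens to 85 mm and grips with 20 to 120 N. Pads are 22 mm wide; open, the fingers measure 114 mm over their backs; the gripper's body (76 mm by 85 mm) begins 54 mm behind the grasp point. The pads swing forward as they close: fully open they stand 13 mm farther back than shut.
Start: joints at [-1.498, 0.381, 1.297, -0, 1.464, -0.215], TCP at [0.156, -0.527, 0.231] pointing down, gripper open.
Joint ranges: [-3.11, 3.11], [-0.89, 2.33], [0.22, 2.48], [-1.42, 4.56], [0.17, 2.85], [-2.88, 2.88]. Speed limits (rad/s): [2.39, 2.39, 3.14, 3.14, 3.14, 3.14].

## Interface

Orientations are given as a rotation vector (axis times angle).
In Python, from bench import readout, eyes, workorder, ctrl gives the robot as it stands.
- The arm moves only by the shell command python3 -m pendant 'ROWS' [FORCE]. ROWS is a JSON object of lists of equal length, an entry for each row: "offset": the shift along the tool's x, y, z in cm, a list of three; "rot": the turn, a rotation vector about the tool's x, y, z in rad, a list of three; "hand": the finger opening in cm, from 0 to 8.54. A call has 1 to 8 rows; each row shifts and turns the commanded pose from where the row before left it, along the tool's axes as they then stand; what a row does not reach is not made up. A row lasts 1/12 s, in which the tool goes at most 41.7 mm and 7.16 degrees, less where a joint would pass 70% of its speed; a pose out of reach is approached as far as the arm can. A call with a gripper value outside its range is refused whole. The fingers move at their own pace and stop on an object; FORCE is the grip in N (left out, the last holds). Time passes only in rows, so rows that do not move let the fingers close. It gives the time, the measured TCP pose, the force and the opening at its end, in the units of the state.
- readout.observe(): the state, without advancing time (a new reading comes with each control period).
- eyes.snapshot(name): name is "scene" or "top"; returns (picture, depth): 400x640x3 uint8, red, green, blue; 400x640 float32, m along the optical axis (not along the pixel's ray), 0 where there is no reading.
- eyes.camera_model(name): a dict with "fovy" (degrees; the focal length in pixels is half the picture's height over the tangent of half this angle, whatever the lens; pixels are square), "cx", "cy" (the principal point, pixels), "R" (3x3) and "t" (3): a world point X has camera coordinates R X + t. Camera axes: x right, y down, z forward; pixel columns grow to the right and rows downward; lengths in m; the calibration is good to about 2 mm. A picture is of the moment at which its call begins. camera_model takes no time and is no camera call.
- workorder.sign_off(): hands the job in, once; it reports no verdict.
The state is a dict: "time_s": time; "joint_pos": joint angles; "dq": joint speeds; "joint_efforts": joint torques, N m; "position": TCP position; "ee_rot": TCP orientation; "ft_force": force on the tool from outside, world axes, zero at the start; "ft_torque": the same for the moment, N m; "width": opening from 0.0 (shut) to 1.0 (fully open).
Only numpy, scipy, OpenCV 4.12 (cv2) and the standard library are available. Lean on these libraries where they do the work, as an engineer would, in place of code of your own. Each camera call takes 0.05 s, during which the arm holds its last target.

## Working session

There is one attempt and no reset: what is moved stays moved. The work goes in short steps, Python scripts to look and compute and a shell command to move; the robot and the scene stay as the last step left them, time stands still between calls to the robot, and variables do not carry over. Pictures are saved under pics/ and viewed, and the job is handed in when it is done.

```bash
ls; mkdir -p pics; python3 - <<'E'
from bench import readout, eyes, workorder, ctrl
import cv2, numpy as np
print(ctrl.grip_point_offset); print(readout.observe())
for n in("scene","top"):
    im,d=eyes.snapshot(n); np.savez(f"{n}0.npz",im=im,d=d)
    cv2.imwrite(f"pics/{n}0.png",im[:,:,::-1]); print(n,eyes.camera_model(n))
E
```

```text
pics
0.0187
{'time_s': 0.0, 'joint_pos': array([-1.49827133e+00,  3.81211311e-01,  1.29831779e+00,  1.72483228e-05,
        1.46360864e+00, -2.15306985e-01]), 'dq': array([-0.00146621, -0.00034886,  0.00024481,  0.00109754, -0.001208  ,
        0.00202739]), 'joint_efforts': array([ 2.34229119e-03, -4.48455083e+01, -2.31277514e+01, -7.17916078e-05,
        4.78759466e-03, -4.07681739e-05]), 'position': array([ 0.15610575, -0.52705232,  0.23068433]), 'ee_rot': array([ 2.06773935,  0.30123978, -2.06747336]), 'ft_force': array([ 0.60884276,  0.65633566, -0.41731898]), 'ft_torque': array([-0.00150132,  0.02525768,  0.01380392]), 'width': 0.9989423894319155}
scene {'fovy': 51.921864842744306, 'cx': 317.33640592121816, 'cy': 197.82677082689827, 'R': array([[ 0.29283565,  0.95603317,  0.01574383],
       [ 0.71122357, -0.20678562, -0.67186363],
       [-0.63906832,  0.207943  , -0.74050753]]), 't': array([-0.19741968, -0.28024209,  1.38989054])}
top {'fovy': 48.886149665034736, 'cx': 324.68561457755663, 'cy': 201.8437859703741, 'R': array([[-0.02939764, -0.99934073,  0.02130452],
       [-0.98999732,  0.02616721, -0.13863833],
       [ 0.13798945, -0.02516706, -0.9901139 ]]), 't': array([0.03783473, 0.4753804 , 1.23939356])}
```

View pics/scene0.png

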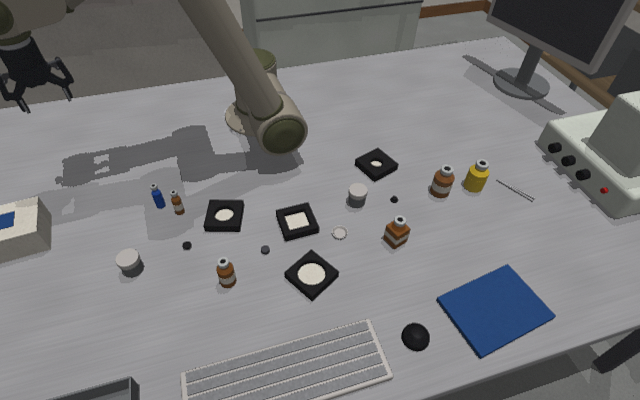

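View pics/top0.png

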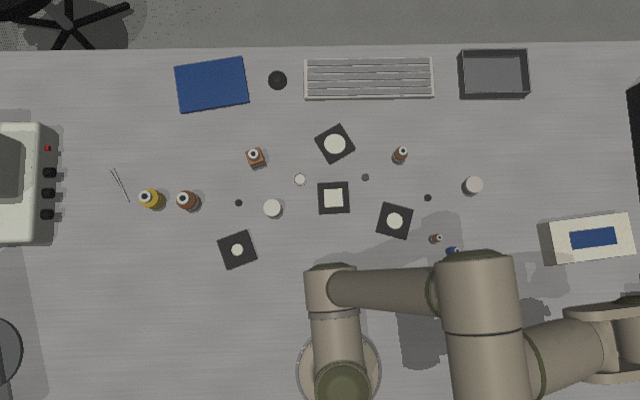

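The top view shows the slim amber vial at (436,239) with the blue look-alike at (453,252). The medium vial is at (401,153), the square one at (255,157), and the wide amber at (187,200) with the yellow look-alike at (151,198). Wells are large (334,143), square (333,198), medium (395,220) and small (237,250). Next I'll enlarge to confirm these.

```bash
python3 - <<'E'
import cv2, numpy as np
t=np.load("top0.npz")["im"][:,:,::-1]; s=np.load("scene0.npz")["im"][:,:,::-1]
def c(im,u,v,r=24): return cv2.resize(im[v-r:v+r,u-r:u+r],(260,260),interpolation=cv2.INTER_NEAREST)
a=np.hstack([c(t,440,243),c(t,170,200),c(t,255,157)])
b=np.hstack([c(s,170,200),c(s,460,180),c(s,397,232)])
cv2.imwrite("pics/crop0.png",np.vstack([a,b]))
E
```

```text
(no output)
```

View pics/crop0.png

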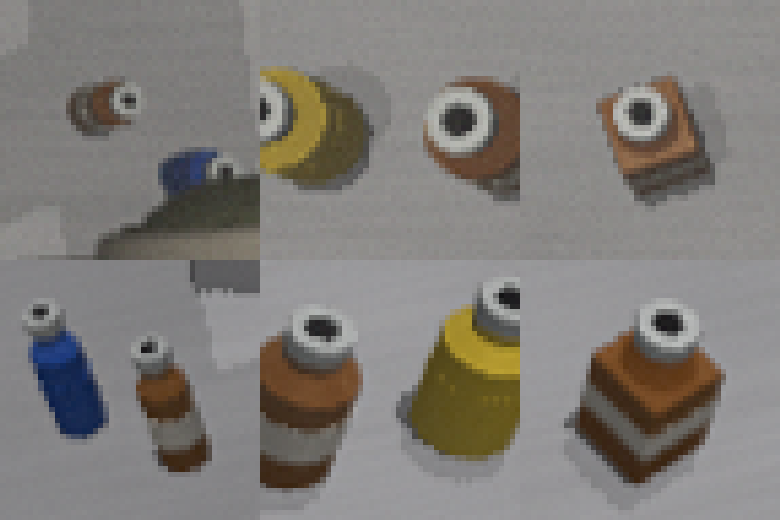

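The crops confirm it: amber slim is beside the blue one, amber wide is beside the yellow one, and the square vial is the boxy one. Now I'll measure with septum centres at the known height in both views, and the block tops using depth.

```bash
cat > h.py <<'E'
import cv2, numpy as np
from bench import readout, eyes, ctrl
def K(m): f=200/np.tan(np.radians(m["fovy"])/2); return f,m["cx"],m["cy"]
def ray(n,u,v,z):
    m=eyes.camera_model(n); f,cx,cy=K(m)
    d=m["R"].T@np.array([(u-cx)/f,(v-cy)/f,1]); o=-m["R"].T@m["t"]
    return o+d*(z-o[2])/d[2]
def cloud(n,d):
    m=eyes.camera_model(n); f,cx,cy=K(m)
    v,u=np.mgrid[:400,:640]; P=np.stack([(u-cx)/f*d,(v-cy)/f*d,d],-1)
    return (P-m["t"])@m["R"]
def blob(mask,u,v,r=14):
    n,l,st,c=cv2.connectedComponentsWithStats(mask.astype(np.uint8))
    best=[(np.hypot(*(c[i]-[u,v])),i) for i in range(1,n) if st[i,4]>=3]
    _,i=min(best); return c[i],st[i,4],l==i
def septum(im,u,v,r=9):
    g=cv2.cvtColor(im,cv2.COLOR_RGB2GRAY).astype(float)
    y,x=np.mgrid[v-r:v+r+1,u-r:u+r+1]; p=g[v-r:v+r+1,u-r:u+r+1]
    br=(p>150)&(im[v-r:v+r+1,u-r:u+r+1].std(-1)<14)
    return p,br
E
python3 - <<'E'
from h import *
T=np.load("top0.npz");S=np.load("scene0.npz")
H=dict(slim=.078,medium=.084,wide=.090,square=.084,yellow=.09,blue=.078)
G=dict(top=dict(slim=(437,238),medium=(402,151),wide=(183,198),square=(253,155),yellow=(149,196),blue=(457,250)),
 scene=dict(slim=(174,192),medium=(225,262),wide=(447,171),square=(399,220),yellow=(482,163),blue=(154,186)))
for n,D in(("top",T),("scene",S)):
    g=cv2.cvtColor(D["im"],cv2.COLOR_RGB2GRAY); hsv=cv2.cvtColor(D["im"],cv2.COLOR_RGB2HSV)
    m=(g<75)&(D["im"].max(-1).astype(int)-D["im"].min(-1)<40)
    P=cloud(n,D["d"])
    for k,(u,v) in G[n].items():
        try:
            c,a,_=blob(m,u,v); print(n,k,c.round(1),a,ray(n,*c,H[k]).round(4)[:2], P[int(round(c[1])),int(round(c[0]))].round(3))
        except Exception as e: print(k,e)
# blocks
F=dict(top=dict(large=(334,143),square=(333,198),medium=(395,220),small=(237,250)),scene=dict(large=(311,274),square=(298,220),medium=(224,215),small=(376,163)))
for n,D in(("top",T),("scene",S)):
    P=cloud(n,D["d"]); g=D["im"].max(-1)
    for k,(u,v) in F[n].items():
        w,a,_=blob(g>185,u,v)
        q=ray(n,u,v,.024); near=(np.abs(P[...,:2]-q[:2]).max(-1)<.08)&(P[...,2]>.019)&(P[...,2]<.03)&(g<75)
        pts=P[near][:,:2].astype(np.float32); r=cv2.minAreaRect(pts*1000)
        d2=(g<75)&(np.abs(P[...,:2]-q[:2]).max(-1)<.09)
        print(n,k,"floor",w.round(1),a,ray(n,*w,.009).round(4)[:2],"rect",np.round(r[0],1),np.round(r[1],1),round(r[2],1),len(pts),np.median(P[near][:,2]).round(4))
for (u,v) in((272,208),(473,185)): print("jar",ray("top",u,v,.052))
E
```

```text
top slim [432.4 239. ] 30 [ 0.3583 -0.2696] [ 0.36  -0.277  0.044]
top medium [402.9 150.1] 8 [ 0.611  -0.1998] [ 0.611 -0.2    0.084]
top wide [182.2 197.8] 22 [0.4898 0.4166] [0.489 0.417 0.091]
top square [252.8 153.5] 13 [0.6115 0.2234] [0.612 0.223 0.086]
top yellow [150.6 198. ] 7 [0.4915 0.5026] [0.492 0.504 0.084]
top blue [432.4 239. ] 30 [ 0.3583 -0.2696] [ 0.36  -0.277  0.044]
scene slim [172.7 191.7] 3 [ 0.3617 -0.289 ] [ 0.364 -0.288  0.079]
scene medium [222.1 261.1] 14 [ 0.6096 -0.199 ] [ 0.611 -0.199  0.086]
scene wide [446.8 168.2] 16 [0.4889 0.4169] [0.489 0.417 0.091]
scene square [399.9 219.1] 14 [0.6104 0.225 ] [0.61  0.225 0.084]
scene yellow [482.3 162.6] 16 [0.4963 0.5212] [0.498 0.519 0.091]
scene blue [153. 185.] 3 [ 0.3238 -0.3356] [ 0.325 -0.335  0.079]
top large floor [331.5 151.8] 4 [ 0.6304 -0.0009] rect [654.4  -9.3] [88.5 89.8] 29.8 475 0.0243
top square floor [332.5 205. ] 4 [0.4696 0.0012] rect [491.   -0.5] [88.2 88.5] 1.2 502 0.0244
top medium floor [400.8 219.5] 6 [ 0.4212 -0.1984] rect [ 418.6 -176.7] [90.9 88.9] 73.6 671 0.0242
top small floor [240.4 247. ] 5 [0.3542 0.2715] rect [348.2 281.3] [88.4 90.2] 19.2 801 0.0241
scene large floor [311.1 273.6] 415 [ 0.6505 -0.0084] rect [654.9  -9.1] [90.6 90.4] 29.6 785 0.0249
scene square floor [296.5 220.3] 243 [0.4853 0.0007] rect [ 4.918e+02 -3.000e-01] [93.  88.7] 2.2 602 0.0249
scene medium floor [223.6 214.5] 131 [ 0.4123 -0.1783] rect [ 419.5 -176.9] [90.5 91.3] 72.8 754 0.025
scene small floor [375.7 163. ] 23 [0.3393 0.2845] rect [349.2 281.3] [91.7 91.8] 19.1 586 0.0249
jar [0.4599005  0.17484383 0.052     ]
jar [ 0.51127746 -0.40396247  0.052     ]
```

```bash
cat >> h.py <<'E'
from scipy.spatial.transform import Rotation as Ro
def go(x,y,z,yaw=None):
    """yaw deg of jaw axis (mod 180)"""
    s=readout.observe(); p=s["position"]; R=Ro.from_rotvec(s["ee_rot"]).as_matrix()
    cy=np.degrees(np.arctan2(R[1,1],R[0,1])); out=dict(pos=p.round(4),xaxis=R[:,0].round(3),yaw=cy.round(1),q6=s["joint_pos"][5].round(2),w=s["width"],f=s["ft_force"].round(1),t=s["time_s"])
    dth=0
    if yaw is not None:
        dth=(yaw-cy+90)%180-90   # world z rotation
        out["rot_x(rad)"]=round(-np.radians(dth),3)
        out["q1,dq1"]=(s["joint_pos"][0].round(2),(np.arctan2(y,x)-np.arctan2(p[1],p[0])).round(2))
    out["off_cm before rot"]=(R.T@(np.array([x,y,z])-p)*100).round(2)
    R2=Ro.from_euler("z",dth,degrees=True).as_matrix()@R
    out["off_cm after rot"]=(R2.T@(np.array([x,y,z])-p)*100).round(2)
    for k,v in out.items(): print(k,v)
E
python3 - <<'E'
from h import *
T=np.load("top0.npz");S=np.load("scene0.npz")
A=[]
for n,D in(("top",T),("scene",S)):
    P=cloud(n,D["d"]); im=D["im"].astype(int)
    m=(np.abs(P[...,:2]-[.611,.224]).max(-1)<.045)&(P[...,2]>.02)&(P[...,2]<.062)
    r=cv2.minAreaRect((P[m][:,:2]*1000).astype(np.float32)); print(n,r,m.sum()); A.append(P[m])
r=cv2.minAreaRect((np.vstack(A)[:,:2]*1000).astype(np.float32)); print(r)
print(ray("top",439.1,238,.078),ray("top",458,251,.078))
go(.611,.224,.2,0)
E
```

```text
top ((612.0819091796875, 223.65220642089844), (44.41950988769531, 44.06745529174805), 17.966529846191406) 176
scene ((612.1211547851562, 224.1724395751953), (43.968101501464844, 46.131595611572266), 17.545894622802734) 354
((612.083251953125, 224.06687927246094), (44.910518646240234, 45.36697769165039), 18.89407730102539)
[ 0.36045002 -0.28829813  0.078     ] [ 0.32317999 -0.33842586  0.078     ]
pos [ 0.1561 -0.5271  0.2308]
xaxis [-0.     0.001 -1.   ]
yaw -73.5
q6 -0.22
w 1.0023908788337736
f [ 0.6 -0.4  0.7]
t 0.1
rot_x(rad) -1.283
q1,dq1 (np.float64(-1.5), np.float64(1.63))
off_cm before rot [  3.17 -59.11 -64.94]
off_cm after rot [  3.04  45.5  -75.11]
```

```bash
python3 -m pendant '{"offset":[[0,0,0],[0,0,0],[0,0,0],[0,0,0],[0,0,0],[0,0,0],[0,0,0],[0,0,0]],"rot":[[-0.123,0,0],[-0.123,0,0],[-0.123,0,0],[-0.123,0,0],[-0.123,0,0],[-0.123,0,0],[-0.123,0,0],[-0.123,0,0]],"hand":[8.5,8.5,8.5,8.5,8.5,8.5,8.5,8.5]}' 40
python3 -m pendant '{"offset":[[0,0,0],[0,0,0],[0,0,0],[0,0,0],[0,0,0],[0,0,0]],"rot":[[-0.123,0,0],[-0.123,0,0],[-0.123,0,0],[-0.123,0,0],[-0.121,0,0],[0,0,0]],"hand":[8.5,8.5,8.5,8.5,8.5,8.5]}'
python3 - <<'E'
from h import *
go(.612,.224,.2,18)
E
```

```text
time_s: 0.77
position: [0.1561, -0.5272, 0.2309]
ee_rot: [1.422, 1.057, -1.421]
ft_force: [-1.6, 0.0, 0.2]
width: 0.996
time_s: 1.27
position: [0.1561, -0.5272, 0.231]
ee_rot: [0.972, 1.344, -0.971]
ft_force: [-0.5, 0.8, 0.9]
width: 0.995
pos [ 0.1561 -0.5272  0.231 ]
xaxis [-0.     0.001 -1.   ]
yaw 18.2
q6 -1.82
w 0.9950701130095834
f [-0.5  0.8  0.9]
t 1.2667
rot_x(rad) 0.004
q1,dq1 (np.float64(-1.5), np.float64(1.63))
off_cm before rot [  3.16  66.81 -57.08]
off_cm after rot [  3.16  66.57 -57.35]
```

```bash

python3 -m pendant '{"offset":[[0,2.78,-2.38],[0,2.78,-2.38],[0,2.78,-2.38],[0,2.78,-2.38],[0,2.78,-2.38],[0,2.78,-2.38],[0,2.78,-2.38],[0,2.78,-2.38]],"rot":[[0,0,0],[0,0,0],[0,0,0],[0,0,0],[0,0,0],[0,0,0],[0,0,0],[0,0,0]],"hand":[8.5,8.5,8.5,8.5,8.5,8.5,8.5,8.5]}'
python3 -m pendant '{"offset":[[0,2.78,-2.38],[0,2.78,-2.38],[0,2.78,-2.38],[0,2.78,-2.38],[0,2.78,-2.38],[0,2.78,-2.38],[0,2.78,-2.38],[0,2.78,-2.38]],"rot":[[0,0,0],[0,0,0],[0,0,0],[0,0,0],[0,0,0],[0,0,0],[0,0,0],[0,0,0]],"hand":[8.5,8.5,8.5,8.5,8.5,8.5,8.5,8.5]}'
python3 -m pendant '{"offset":[[0,2.78,-2.38],[0,2.78,-2.38],[0,2.78,-2.38],[0,2.78,-2.38],[0,2.78,-2.38],[0,2.78,-2.38],[0,2.78,-2.38],[0,0,0]],"rot":[[0,0,0],[0,0,0],[0,0,0],[0,0,0],[0,0,0],[0,0,0],[0,0,0],[0,0,0]],"hand":[8.5,8.5,8.5,8.5,8.5,8.5,8.5,8.5]}'
python3 - <<'E'
from h import *
go(.612,.224,.026,18)
E
```

```text
time_s: 1.93
position: [0.3093, -0.2759, 0.2313]
ee_rot: [0.978, 1.34, -0.978]
ft_force: [1.0, -0.2, -0.0]
width: 0.995
time_s: 2.6
position: [0.4621, -0.0259, 0.2313]
ee_rot: [0.978, 1.34, -0.978]
ft_force: [-0.1, -1.0, 1.1]
width: 0.992
time_s: 3.27
position: [0.5967, 0.1955, 0.2298]
ee_rot: [0.976, 1.343, -0.974]
ft_force: [0.4, 0.4, -0.8]
width: 0.996
pos [0.5967 0.1955 0.2298]
xaxis [-0.001  0.001 -1.   ]
yaw 18.0
q6 -0.19
w 0.9957188632444112
f [ 0.4  0.4 -0.8]
t 3.2667
rot_x(rad) -0.0
q1,dq1 (np.float64(0.13), np.float64(0.03))
off_cm before rot [20.38  2.34 -2.21]
off_cm after rot [20.38  2.34 -2.21]
```

```bash

python3 -m pendant '{"offset":[[0,2.34,-2.21],[3,0,0],[3,0,0],[3,0,0],[0,0,0]],"rot":[[0,0,0],[0,0,0],[0,0,0],[0,0,0],[0,0,0]],"hand":[8.5,8.5,8.5,8.5,8.5]}'
python3 - <<'E'
from h import *
go(.612,.224,.026,18)
im,d=eyes.snapshot("scene"); cv2.imwrite("pics/a1.png",cv2.resize(im[100:300,250:550,::-1],None,fx=2.5,fy=2.5))
E
```

```text
time_s: 3.68
position: [0.6078, 0.2184, 0.135]
ee_rot: [0.972, 1.349, -0.985]
ft_force: [-0.6, -0.1, -0.6]
width: 0.993
pos [0.6078 0.2184 0.135 ]
xaxis [-0.011 -0.002 -1.   ]
yaw 17.8
q6 -0.15
w 0.9932660237079627
f [-0.6 -0.1 -0.6]
t 3.6833
rot_x(rad) -0.004
q1,dq1 (np.float64(0.16), np.float64(0.01))
off_cm before rot [10.89  0.69 -0.38]
off_cm after rot [10.89  0.69 -0.38]
```

View pics/a1.png

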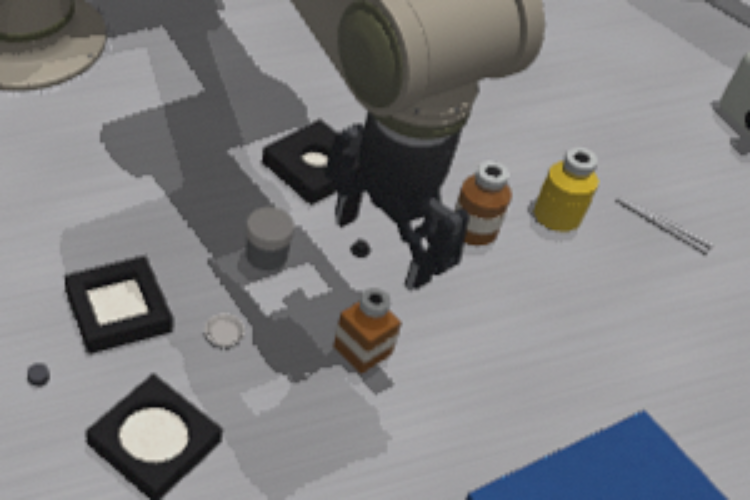

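Gripper is above and left of the square vial (375,330 in the crop), open and clear. Let it settle, then I'll trim.

```bash

python3 -m pendant '{"offset":[[0,0,0],[0,0,0],[0,0,0]],"rot":[[0,0,0],[0,0,0],[0,0,0]],"hand":[8.5,8.5,8.5]}'
python3 - <<'E'
from h import *
go(.612,.224,.026,18)
E
```

```text
time_s: 3.98
position: [0.6114, 0.219, 0.1436]
ee_rot: [0.977, 1.339, -0.973]
ft_force: [0.6, -0.3, 0.2]
width: 0.996
pos [0.6114 0.219  0.1436]
xaxis [ 0.004  0.001 -1.   ]
yaw 17.9
q6 -0.15
w 0.9961616507781389
f [ 0.6 -0.3  0.2]
t 3.9833
rot_x(rad) -0.001
q1,dq1 (np.float64(0.16), np.float64(0.01))
off_cm before rot [11.76  0.17 -0.46]
off_cm after rot [11.76  0.17 -0.46]
```

```bash

python3 -m pendant '{"offset":[[0,0.17,-0.46],[2,0,0],[2,0,0],[2,0,0],[0,0,0],[0,0,0],[0,0,0]],"rot":[[0,0,0],[0,0,0],[0,0,0],[0,0,0],[0,0,0],[0,0,0],[0,0,0]],"hand":[8.5,8.5,8.5,8.5,8.5,8.5,8.5]}'
python3 - <<'E'
from h import *
go(.612,.224,.026,18)
E
```

```text
time_s: 4.57
position: [0.6116, 0.2242, 0.083]
ee_rot: [0.976, 1.34, -0.973]
ft_force: [0.4, -0.8, 1.0]
width: 0.996
pos [0.6116 0.2242 0.083 ]
xaxis [ 0.003  0.    -1.   ]
yaw 18.0
q6 -0.14
w 0.9961134218462483
f [ 0.4 -0.8  1. ]
t 4.5667
rot_x(rad) -0.0
q1,dq1 (np.float64(0.17), np.float64(-0.0))
off_cm before rot [5.7  0.02 0.03]
off_cm after rot [5.7  0.02 0.03]
```

```bash

python3 -m pendant '{"offset":[[1.5,0,0],[1.5,0,0],[1.5,0,0],[1.2,0,0],[0,0,0],[0,0,0],[0,0,0]],"rot":[[0,0,0],[0,0,0],[0,0,0],[0,0,0],[0,0,0],[0,0,0],[0,0,0]],"hand":[8.5,8.5,8.5,8.5,8.5,8.5,8.5]}'
python3 -m pendant '{"offset":[[0,0,0],[0,0,0],[0,0,0],[0,0,0],[0,0,0],[0,0,0],[0,0,0],[0,0,0]],"rot":[[0,0,0],[0,0,0],[0,0,0],[0,0,0],[0,0,0],[0,0,0],[0,0,0],[0,0,0]],"hand":[4,4,4,4,4,4,4,4]}' 40
python3 - <<'E'
from h import *
go(.612,.224,.026,18)
E
```

```text
time_s: 5.15
position: [0.6115, 0.2241, 0.0257]
ee_rot: [0.976, 1.34, -0.973]
ft_force: [-0.1, 0.4, 0.3]
width: 0.995
time_s: 5.82
position: [0.6112, 0.224, 0.025]
ee_rot: [0.975, 1.341, -0.974]
ft_force: [-0.2, -0.3, 5.7]
width: 0.511
pos [0.6112 0.224  0.025 ]
xaxis [ 0.001  0.    -1.   ]
yaw 18.0
q6 -0.14
w 0.5112194479072133
f [-0.2 -0.3  5.7]
t 5.8167
rot_x(rad) -0.0
q1,dq1 (np.float64(0.17), np.float64(-0.0))
off_cm before rot [-0.1   0.08  0.02]
off_cm after rot [-0.1   0.08  0.02]
```

```bash

python3 -m pendant '{"offset":[[0,0,0],[-1,0,0],[-2,0,0],[-2,0,0],[-3,0,0],[-3,0,0],[-2,0,0],[0,0,0]],"rot":[[0,0,0],[0,0,0],[0,0,0],[0,0,0],[0,0,0],[0,0,0],[0,0,0],[0,0,0]],"hand":[3,3,3,3,3,3,3,3]}' 40
python3 - <<'E'
from h import *
go(.4915,-.0004,.16,1.8)
E
```

```text
time_s: 6.48
position: [0.6122, 0.2242, 0.1596]
ee_rot: [0.979, 1.336, -0.969]
ft_force: [0.5, -0.2, -0.4]
width: 0.51
pos [0.6122 0.2242 0.1596]
xaxis [ 0.008  0.001 -1.   ]
yaw 18.0
q6 -0.14
w 0.5104824156930028
f [ 0.5 -0.2 -0.4]
t 6.4833
rot_x(rad) 0.283
q1,dq1 (np.float64(0.17), np.float64(-0.35))
off_cm before rot [ -0.17 -18.42  17.63]
off_cm after rot [ -0.12 -12.77  22.07]
```

```bash

python3 -m pendant '{"offset":[[0,0,0],[0,0,0],[0,0,0],[0,0,0]],"rot":[[0.094,0,0],[0.094,0,0],[0.095,0,0],[0,0,0]],"hand":[3,3,3,3]}' 40
python3 -m pendant '{"offset":[[0,-1.6,2.76],[0,-1.6,2.76],[0,-1.6,2.76],[0,-1.6,2.76],[0,-1.6,2.76],[0,-1.6,2.76],[0,-1.6,2.76],[0,-1.6,2.76]],"rot":[[0,0,0],[0,0,0],[0,0,0],[0,0,0],[0,0,0],[0,0,0],[0,0,0],[0,0,0]],"hand":[3,3,3,3,3,3,3,3]}' 40
python3 -m pendant '{"offset":[[0,0,0],[0,0,0],[0,0,0]],"rot":[[0,0,0],[0,0,0],[0,0,0]],"hand":[3,3,3]}' 40
python3 - <<'E'
from h import *
go(.4915,-.0004,.08,1.8)
im,d=eyes.snapshot("scene"); cv2.imwrite("pics/a2.png",cv2.resize(im[100:300,200:500,::-1],None,fx=2.5,fy=2.5))
E
```

```text
time_s: 6.82
position: [0.6103, 0.2238, 0.1534]
ee_rot: [1.188, 1.223, -1.19]
ft_force: [-0.9, 0.9, -0.8]
width: 0.512
time_s: 7.48
position: [0.4884, -0.0018, 0.154]
ee_rot: [1.183, 1.226, -1.184]
ft_force: [0.1, -0.5, -1.6]
width: 0.511
time_s: 7.73
position: [0.4898, -0.0005, 0.1542]
ee_rot: [1.185, 1.225, -1.185]
ft_force: [0.2, -0.7, -1.5]
width: 0.506
pos [ 0.4898 -0.0005  0.1542]
xaxis [-0.  0. -1.]
yaw 1.9
q6 -0.28
w 0.5061671013430277
f [ 0.2 -0.7 -1.5]
t 7.7333
rot_x(rad) 0.001
q1,dq1 (np.float64(-0.24), np.float64(0.0))
off_cm before rot [ 7.42  0.17 -0.  ]
off_cm after rot [ 7.42  0.17 -0.  ]
```

View pics/a2.png

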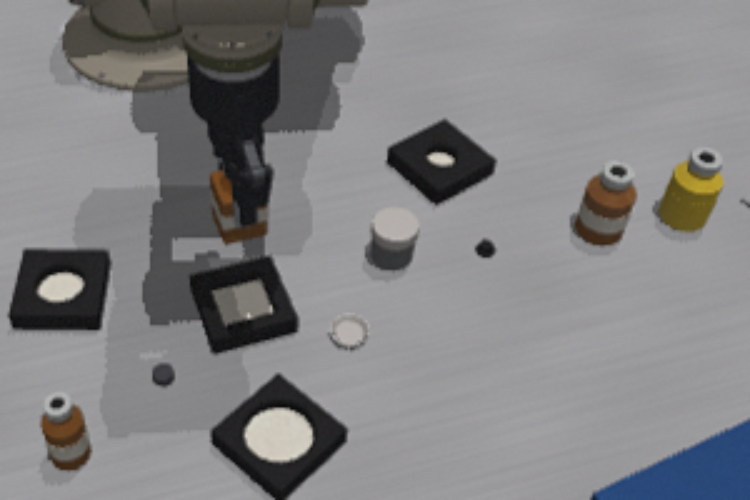

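The vial hangs upright over the square well. Now I'll trim and lower.

```bash

python3 -m pendant '{"offset":[[0,0.17,0],[2,0,0],[2,0,0],[2,0,0],[2,0,0],[0,0,0],[0,0,0],[0,0,0]],"rot":[[0,0,0],[0,0,0],[0,0,0],[0,0,0],[0,0,0],[0,0,0],[0,0,0],[0,0,0]],"hand":[3,3,3,3,3,3,3,3]}' 40
python3 - <<'E'
from h import *
go(.4915,-.0004,.034,1.8)
E
```

```text
time_s: 8.45
position: [0.4922, -0.0004, 0.0752]
ee_rot: [1.186, 1.223, -1.185]
ft_force: [-0.1, -0.7, -1.3]
width: 0.508
pos [ 4.922e-01 -4.000e-04  7.520e-02]
xaxis [ 0.001 -0.    -1.   ]
yaw 1.8
q6 -0.27
w 0.5075660493342831
f [-0.1 -0.7 -1.3]
t 8.45
rot_x(rad) 0.001
q1,dq1 (np.float64(-0.24), np.float64(0.0))
off_cm before rot [ 4.12 -0.07 -0.  ]
off_cm after rot [ 4.12 -0.07 -0.  ]
```

```bash

python3 -m pendant '{"offset":[[1,-0.06,0],[1,0,0],[1,0,0],[0.6,0,0],[0.2,0,0],[0,0,0],[0,0,0]],"rot":[[0,0,0],[0,0,0],[0,0,0],[0,0,0],[0,0,0],[0,0,0],[0,0,0]],"hand":[3,3,3,3,3,3,3]}' 40
python3 -m pendant '{"offset":[[0.15,0,0],[0.15,0,0],[0,0,0]],"rot":[[0,0,0],[0,0,0],[0,0,0]],"hand":[3,3,3]}' 40
python3 - <<'E'
from h import *
go(.4915,-.0004,.034,1.8)
E
```

```text
time_s: 9.03
position: [0.4912, -0.0008, 0.037]
ee_rot: [1.187, 1.223, -1.186]
ft_force: [0.2, 1.2, -0.8]
width: 0.505
time_s: 9.28
position: [0.4912, -0.0008, 0.034]
ee_rot: [1.187, 1.223, -1.186]
ft_force: [-0.8, -0.2, 5.2]
width: 0.51
pos [ 0.4912 -0.0008  0.034 ]
xaxis [ 0.001 -0.    -1.   ]
yaw 1.8
q6 -0.27
w 0.51031843537
f [-0.8 -0.2  5.2]
t 9.2833
rot_x(rad) -0.0
q1,dq1 (np.float64(-0.24), np.float64(0.0))
off_cm before rot [-0.    0.04 -0.04]
off_cm after rot [-0.    0.04 -0.04]
```

Contact came at 0.034 m, as predicted. Release and retreat.

```bash

python3 -m pendant '{"offset":[[0,0,0],[0,0,0],[0,0,0],[0,0,0],[0,0,0],[0,0,0]],"rot":[[0,0,0],[0,0,0],[0,0,0],[0,0,0],[0,0,0],[0,0,0]],"hand":[4.6,4.9,5.5,6.5,6.5,6.5]}' 40
python3 -m pendant '{"offset":[[-1,0,0],[-2,0,0],[-3,0,0],[-3,0,0],[-4,0,0],[-3,0,0],[0,0,0],[0,0,0]],"rot":[[0,0,0],[0,0,0],[0,0,0],[0,0,0],[0,0,0],[0,0,0],[0,0,0],[0,0,0]],"hand":[6.5,6.5,6.5,6.5,6.5,6.5,6.5,6.5]}' 40
python3 - <<'E'
from h import *
# jaw axis perpendicular to slim->blue
yaw=np.degrees(np.arctan2(.3365-.2887,.324-.361+2*.0375-.0375*0)) 
d=np.array([.324-.361,-.337+.2887]); print("perp yaw",np.degrees(np.arctan2(d[0],-d[1])))
go(.361,-.2887,.18,np.degrees(np.arctan2(d[0],-d[1])))
im,d=eyes.snapshot("scene"); cv2.imwrite("pics/a3.png",cv2.resize(im[130:290,140:380,::-1],None,fx=3,fy=3))
im,d=eyes.snapshot("top"); cv2.imwrite("pics/a3t.png",cv2.resize(im[100:300,200:500,::-1],None,fx=2.5,fy=2.5))
E
```

```text
time_s: 9.78
position: [0.4908, -0.0007, 0.0333]
ee_rot: [1.186, 1.224, -1.186]
ft_force: [0.3, 0.5, -0.5]
width: 0.766
time_s: 10.45
position: [0.4912, -0.0008, 0.1945]
ee_rot: [1.187, 1.221, -1.184]
ft_force: [0.3, 0.2, -1.0]
width: 0.761
perp yaw -37.45375947487011
pos [ 0.4912 -0.0008  0.1945]
xaxis [ 0.003 -0.001 -1.   ]
yaw 1.8
q6 -0.27
w 0.7611044586408102
f [ 0.3  0.2 -1. ]
t 10.45
rot_x(rad) 0.685
q1,dq1 (np.float64(-0.24), np.float64(-0.67))
off_cm before rot [  1.43 -13.91  28.37]
off_cm after rot [ 1.5   7.17 30.77]
```

View pics/a3.png

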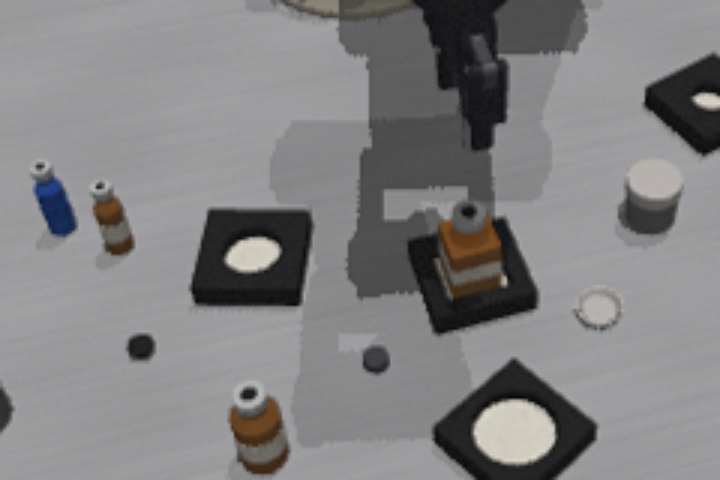

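The square vial stands in the square well (crop 470,250). I'll re-measure slim and blue, now clear of the arm.

```bash
python3 - <<'E'
from h import *
for n,pts in(("top",((439,238),(458,250))),("scene",((173,192),(153,186)))):
    im,d=eyes.snapshot(n); P=cloud(n,d)
    print("top5",n)
    for c in ((.361,-.289),(.324,-.337)):
        m=(np.hypot(P[...,0]-c[0],P[...,1]-c[1])<.022)&(P[...,2]>.068)&(P[...,2]<.085)
        v,u=np.nonzero(m); bright=im[m].min(-1)>100
        print(n,c,m.sum(),P[m][:,:2].mean(0).round(4),((P[m][:,:2].min(0)+P[m][:,:2].max(0))/2).round(4))
    if n=="top": cv2.imwrite("pics/a4.png",cv2.resize(im[210:280,400:490,::-1],None,fx=8,fy=8,interpolation=0))
E
```

```text
top5 top
top (0.361, -0.289) 32 [ 0.3642 -0.287 ] [ 0.3647 -0.2868]
top (0.324, -0.337) 34 [ 0.3273 -0.3344] [ 0.3275 -0.3347]
top5 scene
scene (0.361, -0.289) 44 [ 0.3654 -0.2876] [ 0.3636 -0.2875]
scene (0.324, -0.337) 45 [ 0.3278 -0.3349] [ 0.326  -0.3351]
```

View pics/a4.png

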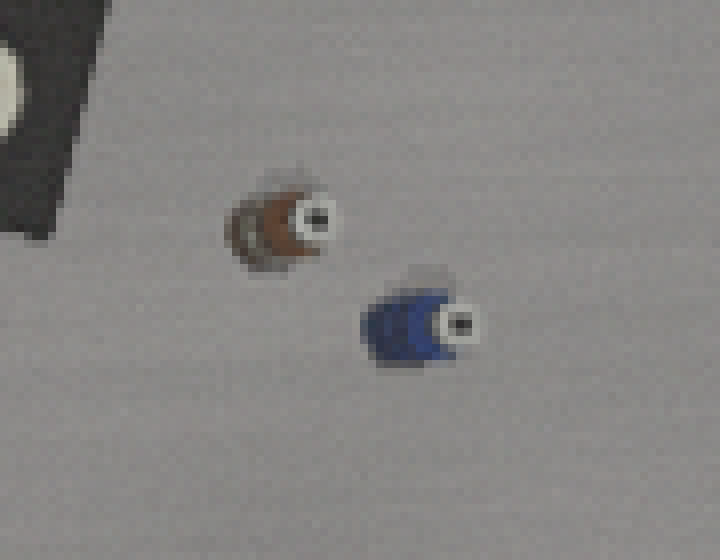

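```bash

python3 -m pendant '{"offset":[[0,0,0],[0,0,0],[0,0,0],[0,0,0],[0,0,0],[0,0,0],[0,0,0]],"rot":[[0.114,0,0],[0.114,0,0],[0.114,0,0],[0.114,0,0],[0.114,0,0],[0.115,0,0],[0,0,0]],"hand":[6,6,6,6,6,6,6]}' 40
python3 - <<'E'
from h import *
go(.364,-.2875,.18,-37.5)
E
```

```text
time_s: 11.23
position: [0.4905, -0.0007, 0.1923]
ee_rot: [1.674, 0.824, -1.677]
ft_force: [0.5, 0.2, -0.1]
width: 0.701
pos [ 0.4905 -0.0007  0.1923]
xaxis [-0.002  0.001 -1.   ]
yaw -37.7
q6 0.41
w 0.7014892924079091
f [ 0.5  0.2 -0.1]
t 11.2333
rot_x(rad) -0.004
q1,dq1 (np.float64(-0.24), np.float64(-0.67))
off_cm before rot [ 1.24  7.54 30.43]
off_cm after rot [ 1.24  7.43 30.45]
```

```bash

python3 -m pendant '{"offset":[[0,0.85,3.4],[0,0.85,3.4],[0,0.85,3.4],[0,0.85,3.4],[0,0.85,3.4],[0,0.85,3.4],[0,0.85,3.4],[0,0.85,3.4]],"rot":[[0,0,0],[0,0,0],[0,0,0],[0,0,0],[0,0,0],[0,0,0],[0,0,0],[0,0,0]],"hand":[6,6,6,6,6,6,6,6]}' 40
python3 -m pendant '{"offset":[[0,0.7,3.2],[0,0,0],[0,0,0],[0,0,0]],"rot":[[0,0,0],[0,0,0],[0,0,0],[0,0,0]],"hand":[6,6,6,6]}' 40
python3 - <<'E'
from h import *
go(.364,-.2875,.022,-37.5)
E
```

```text
time_s: 11.9
position: [0.3781, -0.2592, 0.1927]
ee_rot: [1.67, 0.83, -1.67]
ft_force: [1.2, -0.4, -0.2]
width: 0.703
time_s: 12.23
position: [0.3653, -0.287, 0.1928]
ee_rot: [1.672, 0.828, -1.672]
ft_force: [0.3, -0.4, 0.2]
width: 0.701
pos [ 0.3653 -0.287   0.1928]
xaxis [-0.001  0.001 -1.   ]
yaw -37.4
q6 -0.27
w 0.7010102994916534
f [ 0.3 -0.4  0.2]
t 12.2333
rot_x(rad) 0.002
q1,dq1 (np.float64(-0.92), np.float64(-0.0))
off_cm before rot [17.08 -0.05  0.13]
off_cm after rot [17.08 -0.05  0.13]
```

```bash

python3 -m pendant '{"offset":[[0,-0.05,0.13],[2,0,0],[2,0,0],[2,0,0],[2,0,0],[2,0,0],[0,0,0],[0,0,0]],"rot":[[0,0,0],[0,0,0],[0,0,0],[0,0,0],[0,0,0],[0,0,0],[0,0,0],[0,0,0]],"hand":[6,6,6,6,6,6,6,6]}' 40
python3 - <<'E'
from h import *
go(.364,-.2875,.022,-37.5)
im,d=eyes.snapshot("scene"); cv2.imwrite("pics/b1.png",cv2.resize(im[130:250,100:280,::-1],None,fx=4,fy=4))
E
```

```text
time_s: 12.9
position: [0.3644, -0.2874, 0.0932]
ee_rot: [1.671, 0.829, -1.672]
ft_force: [0.6, -0.4, 0.7]
width: 0.7
pos [ 0.3644 -0.2874  0.0932]
xaxis [-0.001  0.001 -1.   ]
yaw -37.4
q6 -0.27
w 0.6999802024246886
f [ 0.6 -0.4  0.7]
t 12.9
rot_x(rad) 0.003
q1,dq1 (np.float64(-0.92), np.float64(-0.0))
off_cm before rot [ 7.12 -0.02  0.04]
off_cm after rot [ 7.12 -0.02  0.04]
```

View pics/b1.png

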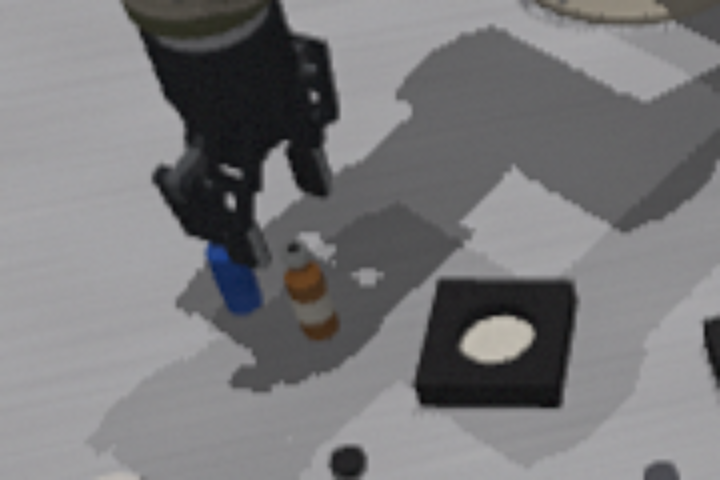

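The fingers straddle the slim vial (crop 310,300), and the near finger passes in front of the blue one, not on it. Descend and grip.

```bash

python3 -m pendant '{"offset":[[1.5,-0.02,0.04],[1.5,0,0],[1.5,0,0],[1.5,0,0],[1.1,0,0],[0,0,0],[0,0,0]],"rot":[[0,0,0],[0,0,0],[0,0,0],[0,0,0],[0,0,0],[0,0,0],[0,0,0]],"hand":[6,6,6,6,6,6,6]}' 30
python3 -m pendant '{"offset":[[0,0,0],[0,0,0],[0,0,0],[0,0,0],[0,0,0],[0,0,0],[0,0,0],[0,0,0]],"rot":[[0,0,0],[0,0,0],[0,0,0],[0,0,0],[0,0,0],[0,0,0],[0,0,0],[0,0,0]],"hand":[3,2,1.5,1.5,1.5,1.5,1.5,1.5]}' 30
python3 - <<'E'
from h import *
go(.364,-.2875,.022,-37.5)
E
```

```text
time_s: 13.53
position: [0.3643, -0.2888, 0.0233]
ee_rot: [1.672, 0.824, -1.672]
ft_force: [0.6, 0.1, 0.3]
width: 0.7
time_s: 14.2
position: [0.3641, -0.2889, 0.0232]
ee_rot: [1.672, 0.824, -1.672]
ft_force: [-1.0, 1.8, 6.6]
width: 0.273
pos [ 0.3641 -0.2889  0.0232]
xaxis [ 0.001 -0.001 -1.   ]
yaw -37.5
q6 -0.27
w 0.2727501943537788
f [-1.   1.8  6.6]
t 14.2
rot_x(rad) 0.001
q1,dq1 (np.float64(-0.93), np.float64(0.0))
off_cm before rot [ 0.12 -0.09 -0.11]
off_cm after rot [ 0.12 -0.09 -0.11]
```

```bash

python3 -m pendant '{"offset":[[0,0,0],[-1,0,0],[-2,0,0],[-2,0,0],[-3,0,0],[-3,0,0],[-2,0,0],[0,0,0]],"rot":[[0,0,0],[0,0,0],[0,0,0],[0,0,0],[0,0,0],[0,0,0],[0,0,0],[0,0,0]],"hand":[1.5,1.5,1.5,1.5,1.5,1.5,1.5,1.5]}' 30
python3 - <<'E'
from h import *
go(.3488,.2813,.155,-37.5)
im,d=eyes.snapshot("scene"); cv2.imwrite("pics/b2.png",cv2.resize(im[100:250,100:280,::-1],None,fx=4,fy=4))
E
```

```text
time_s: 14.87
position: [0.3648, -0.2898, 0.1563]
ee_rot: [1.671, 0.817, -1.669]
ft_force: [0.7, -0.7, 0.1]
width: 0.273
pos [ 0.3648 -0.2898  0.1563]
xaxis [ 0.005 -0.006 -1.   ]
yaw -37.5
q6 -0.27
w 0.27335314644200537
f [ 0.7 -0.7  0.1]
t 14.8667
rot_x(rad) 0.001
q1,dq1 (np.float64(-0.93), np.float64(1.35))
off_cm before rot [ -0.23 -36.   -44.36]
off_cm after rot [ -0.23 -36.04 -44.33]
```

View pics/b2.png

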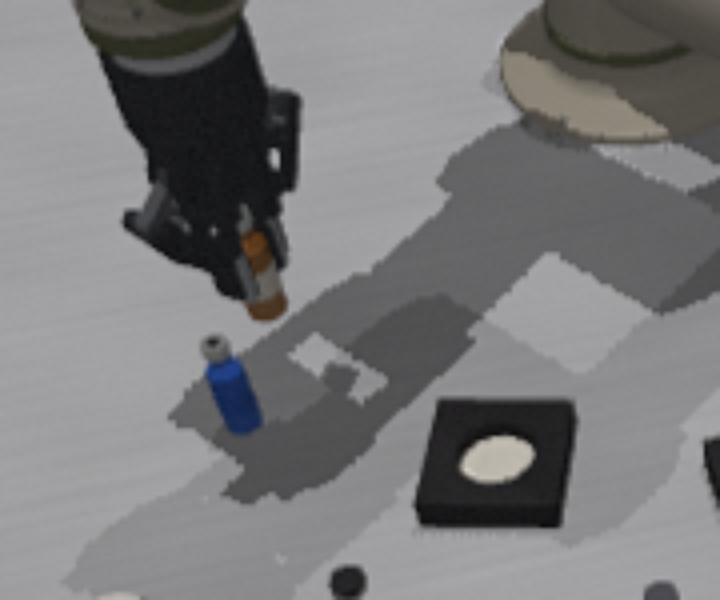

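The slim vial is held upright and the blue one is still standing. On to the small well.

```bash

python3 -m pendant '{"offset":[[0,-2.25,-2.77],[0,-2.25,-2.77],[0,-2.25,-2.77],[0,-2.25,-2.77],[0,-2.25,-2.77],[0,-2.25,-2.77],[0,-2.25,-2.77],[0,-2.25,-2.77]],"rot":[[0,0,0],[0,0,0],[0,0,0],[0,0,0],[0,0,0],[0,0,0],[0,0,0],[0,0,0]],"hand":[1.5,1.5,1.5,1.5,1.5,1.5,1.5,1.5]}' 30
python3 - <<'E'
from h import *
go(.3488,.2813,.155,-37.5)
E
```

```text
time_s: 15.58
position: [0.3547, -0.0014, 0.1515]
ee_rot: [1.672, 0.826, -1.674]
ft_force: [1.1, 0.7, -0.6]
width: 0.272
pos [ 0.3547 -0.0014  0.1515]
xaxis [-0.002  0.001 -1.   ]
yaw -37.5
q6 0.31
w 0.27173373227162956
f [ 1.1  0.7 -0.6]
t 15.5833
rot_x(rad) -0.0
q1,dq1 (np.float64(-0.34), np.float64(0.68))
off_cm before rot [ -0.33 -17.68 -22.07]
off_cm after rot [ -0.33 -17.68 -22.07]
```

```bash

python3 -m pendant '{"offset":[[0,-2.25,-2.77],[0,-2.25,-2.77],[0,-2.25,-2.77],[0,-2.25,-2.77],[0,-2.25,-2.77],[0,-2.25,-2.77],[0,-2.25,-2.77],[0,-1.9,-2.6]],"rot":[[0,0,0],[0,0,0],[0,0,0],[0,0,0],[0,0,0],[0,0,0],[0,0,0],[0,0,0]],"hand":[1.5,1.5,1.5,1.5,1.5,1.5,1.5,1.5]}' 30
python3 -m pendant '{"offset":[[0,0,0],[0,0,0],[0,0,0]],"rot":[[0,0,0],[0,0,0],[0,0,0]],"hand":[1.5,1.5,1.5]}' 30
python3 - <<'E'
from h import *
go(.3488,.2813,.032,-37.5)
im,d=eyes.snapshot("scene"); cv2.imwrite("pics/b3.png",cv2.resize(im[60:240,280:500,::-1],None,fx=3,fy=3))
E
```

```text
time_s: 16.25
position: [0.3481, 0.2806, 0.1512]
ee_rot: [1.67, 0.826, -1.674]
ft_force: [1.2, -0.4, -0.7]
width: 0.269
time_s: 16.5
position: [0.3489, 0.2782, 0.1514]
ee_rot: [1.67, 0.825, -1.674]
ft_force: [-0.7, -0.1, -0.7]
width: 0.267
pos [0.3489 0.2782 0.1514]
xaxis [-0.002 -0.001 -1.   ]
yaw -37.5
q6 1.06
w 0.26662728832537785
f [-0.7 -0.1 -0.7]
t 16.5
rot_x(rad) 0.001
q1,dq1 (np.float64(0.41), np.float64(0.01))
off_cm before rot [11.94 -0.19 -0.27]
off_cm after rot [11.94 -0.19 -0.27]
```

View pics/b3.png

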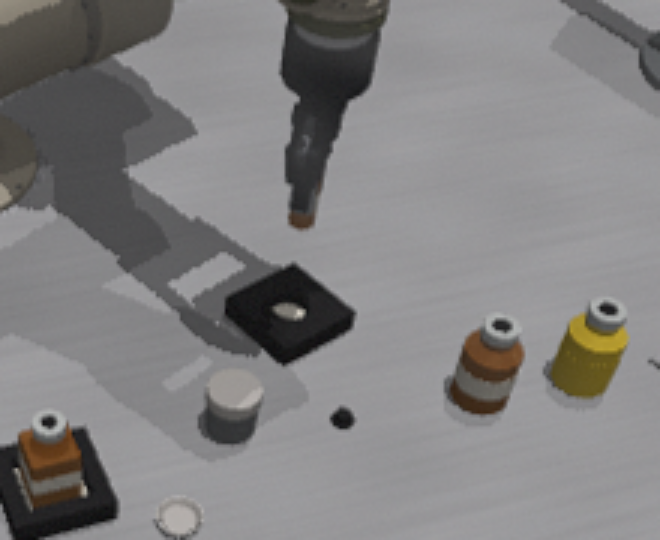

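```bash

python3 -m pendant '{"offset":[[0,-0.19,-0.27],[2,0,0],[2,0,0],[2,0,0],[1.5,0,0],[0,0,0],[0,0,0],[0,0,0]],"rot":[[0,0,0],[0,0,0],[0,0,0],[0,0,0],[0,0,0],[0,0,0],[0,0,0],[0,0,0]],"hand":[1.5,1.5,1.5,1.5,1.5,1.5,1.5,1.5]}' 30
python3 - <<'E'
from h import *
go(.3488,.2813,.032,-37.5)
E
```

```text
time_s: 17.22
position: [0.3502, 0.2819, 0.0782]
ee_rot: [1.674, 0.825, -1.672]
ft_force: [0.0, -0.2, 0.3]
width: 0.273
pos [0.3502 0.2819 0.0782]
xaxis [ 0.001  0.001 -1.   ]
yaw -37.5
q6 1.07
w 0.27320273745039103
f [ 0.  -0.2  0.3]
t 17.2167
rot_x(rad) -0.0
q1,dq1 (np.float64(0.41), np.float64(0.0))
off_cm before rot [ 4.62 -0.08  0.14]
off_cm after rot [ 4.62 -0.08  0.14]
```

```bash

python3 -m pendant '{"offset":[[1,-0.08,0.14],[1,0,0],[1,0,0],[1,0,0],[0.3,0,0],[0,0,0],[0,0,0]],"rot":[[0,0,0],[0,0,0],[0,0,0],[0,0,0],[0,0,0],[0,0,0],[0,0,0]],"hand":[1.5,1.5,1.5,1.5,1.5,1.5,1.5]}' 30
python3 -m pendant '{"offset":[[0.15,0,0],[0.15,0,0],[0,0,0]],"rot":[[0,0,0],[0,0,0],[0,0,0]],"hand":[1.5,1.5,1.5]}' 30
python3 - <<'E'
from h import *
go(.3488,.2813,.032,-37.5)
E
```

```text
time_s: 17.8
position: [0.3485, 0.2816, 0.0351]
ee_rot: [1.674, 0.825, -1.671]
ft_force: [-1.1, -0.0, -0.7]
width: 0.266
time_s: 18.05
position: [0.3486, 0.2817, 0.0322]
ee_rot: [1.674, 0.825, -1.671]
ft_force: [-1.7, -0.4, 6.4]
width: 0.268
pos [0.3486 0.2817 0.0322]
xaxis [ 0.002  0.001 -1.   ]
yaw -37.5
q6 1.07
w 0.26840283053694514
f [-1.7 -0.4  6.4]
t 18.05
rot_x(rad) 0.001
q1,dq1 (np.float64(0.41), np.float64(-0.0))
off_cm before rot [0.02 0.04 0.01]
off_cm after rot [0.02 0.04 0.01]
```

```bash

python3 -m pendant '{"offset":[[0,0,0],[0,0,0],[0,0,0],[0,0,0],[0,0,0],[0,0,0]],"rot":[[0,0,0],[0,0,0],[0,0,0],[0,0,0],[0,0,0],[0,0,0]],"hand":[2.5,2.8,3.5,4.5,5,5]}' 30
python3 -m pendant '{"offset":[[-1,0,0],[-2,0,0],[-3,0,0],[-3,0,0],[-4,0,0],[-3,0,0],[0,0,0],[0,0,0]],"rot":[[0,0,0],[0,0,0],[0,0,0],[0,0,0],[0,0,0],[0,0,0],[0,0,0],[0,0,0]],"hand":[5,5,5,5,5,5,6,7]}' 40
python3 - <<'E'
from h import *
go(.6105,-.1995,.18,-37.5)
im,d=eyes.snapshot("scene"); cv2.imwrite("pics/b4.png",cv2.resize(im[60:240,280:500,::-1],None,fx=3,fy=3))
E
```

```text
time_s: 18.55
position: [0.3481, 0.2814, 0.0313]
ee_rot: [1.672, 0.825, -1.673]
ft_force: [0.1, -0.8, 0.4]
width: 0.589
time_s: 19.22
position: [0.3484, 0.2816, 0.1924]
ee_rot: [1.675, 0.825, -1.669]
ft_force: [-0.6, -0.4, -1.1]
width: 0.81
pos [0.3484 0.2816 0.1924]
xaxis [ 0.003  0.001 -1.   ]
yaw -37.5
q6 1.07
w 0.8095979084466842
f [-0.6 -0.4 -1.1]
t 19.2167
rot_x(rad) 0.001
q1,dq1 (np.float64(0.41), np.float64(-1.0))
off_cm before rot [ 1.25 50.06 22.25]
off_cm after rot [ 1.25 50.08 22.22]
```

View pics/b4.png

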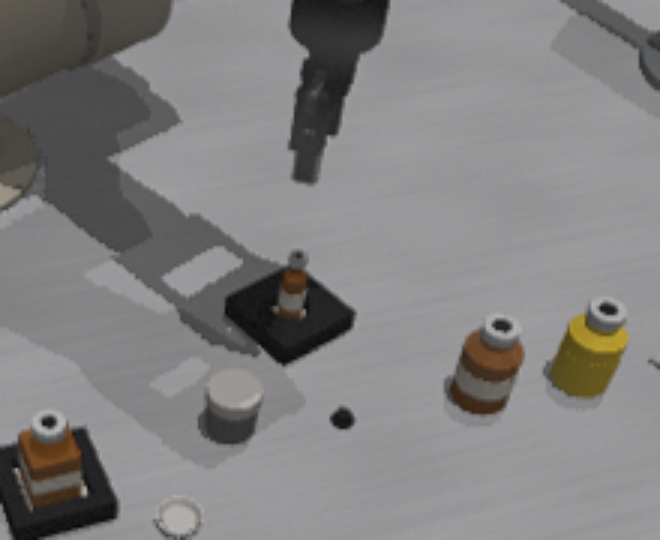

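Slim is upright in the small well (crop 290,290). Next, the medium vial.

```bash

python3 -m pendant '{"offset":[[0,3.34,1.48],[0,3.34,1.48],[0,3.34,1.48],[0,3.34,1.48],[0,3.34,1.48],[0,3.34,1.48],[0,3.34,1.48],[0,3.34,1.48]],"rot":[[0,0,0],[0,0,0],[0,0,0],[0,0,0],[0,0,0],[0,0,0],[0,0,0],[0,0,0]],"hand":[7,7,7,7,7,7,7,7]}' 40
python3 -m pendant '{"offset":[[0,3.34,1.48],[0,3.34,1.48],[0,3.34,1.48],[0,3.34,1.48],[0,3.34,1.48],[0,3.34,1.48],[0,0,0],[0,0,0]],"rot":[[0,0,0],[0,0,0],[0,0,0],[0,0,0],[0,0,0],[0,0,0],[0,0,0],[0,0,0]],"hand":[7,7,7,7,7,7,7,7]}' 40
python3 - <<'E'
from h import *
go(.6105,-.1995,.026,-37.5)
E
```

```text
time_s: 19.93
position: [0.488, 0.0232, 0.1896]
ee_rot: [1.671, 0.827, -1.676]
ft_force: [0.7, 0.5, 0.4]
width: 0.817
time_s: 20.6
position: [0.5928, -0.1688, 0.1885]
ee_rot: [1.673, 0.828, -1.677]
ft_force: [-1.1, -0.2, -0.3]
width: 0.819
pos [ 0.5928 -0.1688  0.1885]
xaxis [-0.004  0.002 -1.   ]
yaw -37.6
q6 0.19
w 0.8189041261800379
f [-1.1 -0.2 -0.3]
t 20.6
rot_x(rad) -0.002
q1,dq1 (np.float64(-0.47), np.float64(-0.04))
off_cm before rot [16.23  3.34  1.34]
off_cm after rot [16.23  3.34  1.35]
```

```bash

python3 -m pendant '{"offset":[[0,1.7,0.7],[0,1.7,0.7],[2,0,0],[2,0,0],[1.5,0,0],[0,0,0],[0,0,0],[0,0,0]],"rot":[[0,0,0],[0,0,0],[0,0,0],[0,0,0],[0,0,0],[0,0,0],[0,0,0],[0,0,0]],"hand":[7,7,7,7,7,7,7,7]}' 40
python3 - <<'E'
from h import *
go(.6105,-.1995,.026,-37.5)
im,d=eyes.snapshot("scene");P=cloud("scene",d)
m=(np.hypot(P[...,0]-.6105,P[...,1]+.1995)<.025)&(P[...,2]>.075)&(P[...,2]<.09); print(m.sum(),(P[m].min(0)+P[m].max(0))/2)
E
```

```text
time_s: 21.27
position: [0.6118, -0.1988, 0.1371]
ee_rot: [1.672, 0.825, -1.671]
ft_force: [0.4, -0.2, 0.9]
width: 0.823
pos [ 0.6118 -0.1988  0.1371]
xaxis [ 0.001 -0.    -1.   ]
yaw -37.4
q6 0.16
w 0.8228249704922235
f [ 0.4 -0.2  0.9]
t 21.2667
rot_x(rad) 0.001
q1,dq1 (np.float64(-0.5), np.float64(-0.0))
off_cm before rot [11.11 -0.07  0.14]
off_cm after rot [11.11 -0.07  0.14]
112 [ 0.61043257 -0.19790006  0.08224847]
```

```bash

python3 -m pendant '{"offset":[[1.5,-0.07,0.1],[1.5,0,0],[1.5,0,0],[1.5,0,0],[1.5,0,0],[1.5,0,0],[1.5,0,0],[0.6,0,0]],"rot":[[0,0,0],[0,0,0],[0,0,0],[0,0,0],[0,0,0],[0,0,0],[0,0,0],[0,0,0]],"hand":[7,7,7,7,7,7,7,7]}' 40
python3 -m pendant '{"offset":[[0,0,0],[0,0,0],[0,0,0],[0,0,0],[0,0,0],[0,0,0],[0,0,0],[0,0,0]],"rot":[[0,0,0],[0,0,0],[0,0,0],[0,0,0],[0,0,0],[0,0,0],[0,0,0],[0,0,0]],"hand":[7,7,5,4,3,3,3,3]}' 40
python3 - <<'E'
from h import *
go(.6105,-.199,.026,-37.5)
E
```

```text
time_s: 21.98
position: [0.6101, -0.1993, 0.0244]
ee_rot: [1.672, 0.826, -1.673]
ft_force: [-0.3, -0.6, 0.3]
width: 0.817
time_s: 22.65
position: [0.6109, -0.1999, 0.0265]
ee_rot: [1.673, 0.824, -1.671]
ft_force: [-2.2, 0.9, 6.5]
width: 0.427
pos [ 0.6109 -0.1999  0.0265]
xaxis [ 0.002 -0.001 -1.   ]
yaw -37.5
q6 0.15
w 0.4265757131199462
f [-2.2  0.9  6.5]
t 22.65
rot_x(rad) 0.0
q1,dq1 (np.float64(-0.5), np.float64(0.0))
off_cm before rot [ 0.05 -0.08 -0.05]
off_cm after rot [ 0.05 -0.08 -0.05]
```

```bash

python3 -m pendant '{"offset":[[0,0,0],[-1,0,0],[-2,0,0],[-2,0,0],[-3,0,0],[-3,0,0],[-2,0,0],[0,0,0]],"rot":[[0,0,0],[0,0,0],[0,0,0],[0,0,0],[0,0,0],[0,0,0],[0,0,0],[0,0,0]],"hand":[3,3,3,3,3,3,3,3]}' 40
python3 - <<'E'
from h import *
go(.4190,-.1768,.155,-37.5)
im,d=eyes.snapshot("scene"); cv2.imwrite("pics/c2.png",cv2.resize(im[140:310,150:350,::-1],None,fx=3,fy=3))
E
```

```text
time_s: 23.32
position: [0.612, -0.2004, 0.161]
ee_rot: [1.675, 0.817, -1.665]
ft_force: [1.3, 0.9, -0.4]
width: 0.434
pos [ 0.612  -0.2004  0.161 ]
xaxis [ 0.008 -0.004 -1.   ]
yaw -37.5
q6 0.15
w 0.4337291132717599
f [ 1.3  0.9 -0.4]
t 23.3167
rot_x(rad) 0.001
q1,dq1 (np.float64(-0.5), np.float64(-0.08))
off_cm before rot [  0.44 -16.76   9.87]
off_cm after rot [  0.44 -16.75   9.88]
```

View pics/c2.png

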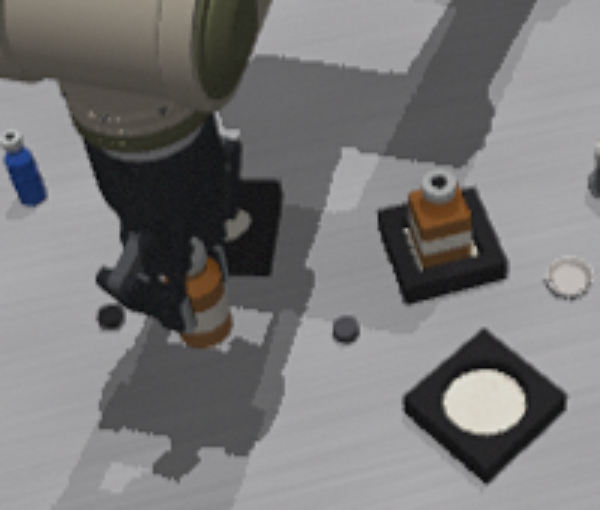

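The medium vial is held upright. Moving to the medium nest.

```bash

python3 -m pendant '{"offset":[[0,-2.75,1.6],[0,-2.75,1.6],[0,-2.75,1.6],[0,-2.75,1.6],[0,-2.75,1.6],[0,-2.75,1.6],[0,0,0],[0,0,0]],"rot":[[0,0,0],[0,0,0],[0,0,0],[0,0,0],[0,0,0],[0,0,0],[0,0,0],[0,0,0]],"hand":[3,3,3,3,3,3,3,3]}' 40
python3 - <<'E'
from h import *
go(.4190,-.1768,.0355,-37.5)
E
```

```text
time_s: 24.03
position: [0.4197, -0.175, 0.1549]
ee_rot: [1.673, 0.826, -1.674]
ft_force: [1.1, -0.5, -1.6]
width: 0.427
pos [ 0.4197 -0.175   0.1549]
xaxis [-0.001  0.001 -1.   ]
yaw -37.5
q6 -0.0
w 0.42725379291208204
f [ 1.1 -0.5 -1.6]
t 24.0333
rot_x(rad) -0.001
q1,dq1 (np.float64(-0.66), np.float64(-0.0))
off_cm before rot [11.94  0.07  0.19]
off_cm after rot [11.94  0.07  0.19]
```

```bash

python3 -m pendant '{"offset":[[0,0.07,0.19],[2,0,0],[2,0,0],[2,0,0],[1.5,0,0],[0,0,0],[0,0,0],[0,0,0]],"rot":[[0,0,0],[0,0,0],[0,0,0],[0,0,0],[0,0,0],[0,0,0],[0,0,0],[0,0,0]],"hand":[3,3,3,3,3,3,3,3]}' 40
python3 - <<'E'
from h import *
go(.4190,-.1768,.0355,-37.5)
im,d=eyes.snapshot("scene"); cv2.imwrite("pics/c3.png",cv2.resize(im[140:310,150:350,::-1],None,fx=3,fy=3))
E
```

```text
time_s: 24.7
position: [0.4213, -0.1778, 0.0808]
ee_rot: [1.672, 0.825, -1.672]
ft_force: [0.7, 0.6, -0.6]
width: 0.432
pos [ 0.4213 -0.1778  0.0808]
xaxis [ 0.001 -0.001 -1.   ]
yaw -37.4
q6 -0.01
w 0.43218464755576075
f [ 0.7  0.6 -0.6]
t 24.7
rot_x(rad) 0.001
q1,dq1 (np.float64(-0.66), np.float64(0.0))
off_cm before rot [ 4.53 -0.25  0.06]
off_cm after rot [ 4.53 -0.25  0.06]
```

View pics/c3.png

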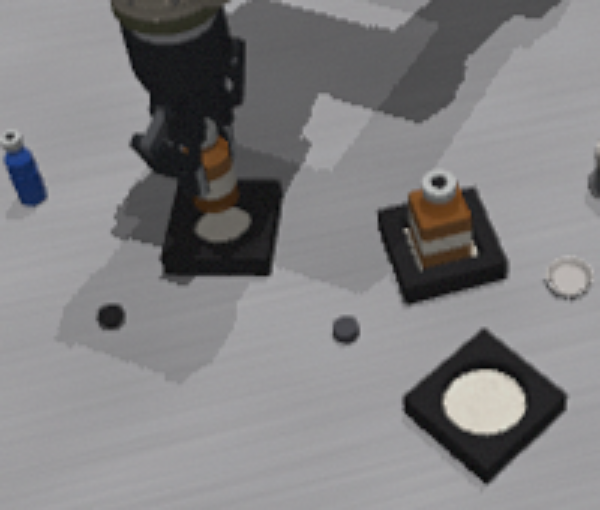

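```bash

python3 -m pendant '{"offset":[[1,-0.25,0.06],[1,0,0],[1,0,0],[1,0,0],[0.2,0,0],[0,0,0],[0,0,0]],"rot":[[0,0,0],[0,0,0],[0,0,0],[0,0,0],[0,0,0],[0,0,0],[0,0,0]],"hand":[3,3,3,3,3,3,3]}' 40
python3 -m pendant '{"offset":[[0.15,0,0],[0.15,0,0],[0,0,0]],"rot":[[0,0,0],[0,0,0],[0,0,0]],"hand":[3,3,3]}' 40
python3 - <<'E'
from h import *
go(.4190,-.1768,.0355,-37.5)
E
```

```text
time_s: 25.33
position: [0.4186, -0.1766, 0.0391]
ee_rot: [1.673, 0.824, -1.672]
ft_force: [-0.4, 1.0, -0.6]
width: 0.426
time_s: 25.58
position: [0.4183, -0.1765, 0.0355]
ee_rot: [1.673, 0.824, -1.672]
ft_force: [0.2, -0.1, -0.7]
width: 0.429
pos [ 0.4183 -0.1765  0.0355]
xaxis [ 0.001 -0.001 -1.   ]
yaw -37.5
q6 -0.01
w 0.42863853369210553
f [ 0.2 -0.1 -0.7]
t 25.5833
rot_x(rad) 0.0
q1,dq1 (np.float64(-0.66), np.float64(-0.0))
off_cm before rot [ 0.    0.07 -0.02]
off_cm after rot [ 0.    0.07 -0.02]
```

No contact yet, so I'll creep down.

```bash

python3 -m pendant '{"offset":[[0.1,0.06,0],[0,0,0],[0,0,0]],"rot":[[0,0,0],[0,0,0],[0,0,0]],"hand":[3,3,3]}' 40
python3 -m pendant '{"offset":[[0.1,0,0],[0,0,0],[0,0,0]],"rot":[[0,0,0],[0,0,0],[0,0,0]],"hand":[3,3,3]}' 40
```

```text
time_s: 25.83
position: [0.4184, -0.1766, 0.0354]
ee_rot: [1.672, 0.825, -1.672]
ft_force: [-4.7, 2.6, 16.9]
width: 0.435
time_s: 26.08
position: [0.4184, -0.1766, 0.0353]
ee_rot: [1.672, 0.825, -1.672]
ft_force: [-7.8, 5.2, 30.7]
width: 0.43
```

Firm contact at 0.0354. I'll back off the surplus, then release.

```bash

python3 -m pendant '{"offset":[[-0.17,0,0],[0,0,0]],"rot":[[0,0,0],[0,0,0]],"hand":[3,3]}' 40
python3 -m pendant '{"offset":[[0,0,0],[0,0,0],[0,0,0],[0,0,0],[0,0,0],[0,0,0],[0,0,0]],"rot":[[0,0,0],[0,0,0],[0,0,0],[0,0,0],[0,0,0],[0,0,0],[0,0,0]],"hand":[3.9,4.2,4.8,5.5,6.5,6.5,6.5]}' 40
python3 -m pendant '{"offset":[[-1,0,0],[-2,0,0],[-3,0,0],[-3,0,0],[-4,0,0],[-3,0,0],[0,0,0],[0,0,0]],"rot":[[0,0,0],[0,0,0],[0,0,0],[0,0,0],[0,0,0],[0,0,0],[0,0,0],[0,0,0]],"hand":[6.5,6.5,6.5,6.5,6.5,6.5,7.5,8.5]}' 40
python3 - <<'E'
from h import *
go(.489,.417,.18,-10)
im,d=eyes.snapshot("scene"); cv2.imwrite("pics/c4.png",cv2.resize(im[140:310,150:350,::-1],None,fx=3,fy=3))
P=cloud("scene",d)
for c,h in(((.489,.417),.09),((.496,.520),.09),((.419,-.177),.093)):
    m=(np.hypot(P[...,0]-c[0],P[...,1]-c[1])<.03)&(abs(P[...,2]-h)<.008); print(m.sum(),((P[m].min(0)+P[m].max(0))/2).round(4))
E
```

```text
time_s: 26.25
position: [0.4188, -0.1769, 0.0356]
ee_rot: [1.673, 0.824, -1.672]
ft_force: [-0.1, -0.0, -0.5]
width: 0.427
time_s: 26.83
position: [0.4186, -0.1767, 0.035]
ee_rot: [1.672, 0.825, -1.673]
ft_force: [-0.2, 0.2, 0.3]
width: 0.755
time_s: 27.5
position: [0.419, -0.1769, 0.1961]
ee_rot: [1.673, 0.822, -1.67]
ft_force: [0.0, -0.1, -0.6]
width: 0.986
pos [ 0.419  -0.1769  0.1961]
xaxis [ 0.003 -0.002 -1.   ]
yaw -37.5
q6 -0.01
w 0.9860475996856486
f [ 0.  -0.1 -0.6]
t 27.5
rot_x(rad) -0.479
q1,dq1 (np.float64(-0.66), np.float64(1.11))
off_cm before rot [  1.51 -30.58 -51.4 ]
off_cm after rot [  1.6   -3.42 -59.71]
118 [0.4895 0.4172 0.0884]
115 [0.498  0.5196 0.0886]
81 [ 0.4199 -0.1757  0.0912]
```

View pics/c4.png

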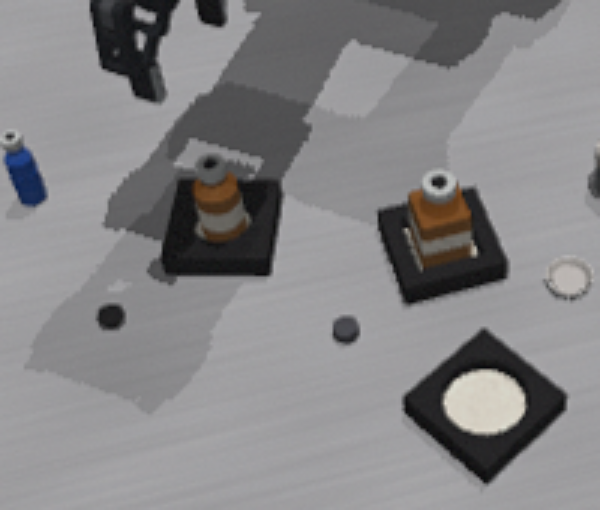

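Medium is upright in its well (crop 215,210). Now the wide amber vial, with the jaws set across the line to the yellow look-alike (yaw −5°).

```bash

python3 -m pendant '{"offset":[[0,0,0],[0,0,0],[0,0,0],[0,0,0],[0,0,0],[0,0,0]],"rot":[[-0.1134,0,0],[-0.1134,0,0],[-0.1134,0,0],[-0.1134,0,0],[-0.1134,0,0],[0,0,0]],"hand":[8.5,8.5,8.5,8.5,8.5,8.5]}' 40
python3 - <<'E'
from h import *
go(.489,.417,.18,-5)
E
```

```text
time_s: 28.05
position: [0.4181, -0.1763, 0.1934]
ee_rot: [1.27, 1.172, -1.271]
ft_force: [0.2, 0.2, 0.2]
width: 0.995
pos [ 0.4181 -0.1763  0.1934]
xaxis [-0.003  0.002 -1.   ]
yaw -4.8
q6 -0.58
w 0.994759512739859
f [0.2 0.2 0.2]
t 28.05
rot_x(rad) 0.004
q1,dq1 (np.float64(-0.66), np.float64(1.11))
off_cm before rot [  1.45   2.14 -59.72]
off_cm after rot [  1.45   1.9  -59.72]
```

```bash

python3 -m pendant '{"offset":[[0,0.12,-3.7],[0,0.12,-3.7],[0,0.12,-3.7],[0,0.12,-3.7],[0,0.12,-3.7],[0,0.12,-3.7],[0,0.12,-3.7],[0,0.12,-3.7]],"rot":[[0,0,0],[0,0,0],[0,0,0],[0,0,0],[0,0,0],[0,0,0],[0,0,0],[0,0,0]],"hand":[8.5,8.5,8.5,8.5,8.5,8.5,8.5,8.5]}' 40
python3 -m pendant '{"offset":[[0,0.12,-3.7],[0,0.12,-3.7],[0,0.12,-3.7],[0,0.12,-3.7],[0,0.12,-3.7],[0,0.12,-3.7],[0,0.12,-3.7],[0,0.12,-3.7]],"rot":[[0,0,0],[0,0,0],[0,0,0],[0,0,0],[0,0,0],[0,0,0],[0,0,0],[0,0,0]],"hand":[8.5,8.5,8.5,8.5,8.5,8.5,8.5,8.5]}' 40
python3 -m pendant '{"offset":[[0,0,0],[0,0,0],[0,0,0]],"rot":[[0,0,0],[0,0,0],[0,0,0]],"hand":[8.5,8.5,8.5]}' 40
python3 - <<'E'
from h import *
go(.489,.417,.028,-5)
E
```

```text
time_s: 28.72
position: [0.4533, 0.1192, 0.194]
ee_rot: [1.275, 1.166, -1.278]
ft_force: [0.5, 0.3, 0.1]
width: 0.996
time_s: 29.38
position: [0.4887, 0.4131, 0.1934]
ee_rot: [1.274, 1.165, -1.278]
ft_force: [1.2, -0.8, 0.2]
width: 0.991
time_s: 29.63
position: [0.4889, 0.4109, 0.1937]
ee_rot: [1.272, 1.166, -1.277]
ft_force: [0.7, -1.4, -0.3]
width: 0.996
pos [0.4889 0.4109 0.1937]
xaxis [-0.002 -0.001 -1.   ]
yaw -5.1
q6 0.6
w 0.9964448437455928
f [ 0.7 -1.4 -0.3]
t 29.6333
rot_x(rad) -0.002
q1,dq1 (np.float64(0.51), np.float64(0.01))
off_cm before rot [ 1.657e+01 -1.000e-02 -6.400e-01]
off_cm after rot [ 1.657e+01 -1.000e-02 -6.400e-01]
```

```bash

python3 -m pendant '{"offset":[[0,0,-0.64],[1.5,0,0],[1.5,0,0],[1.5,0,0],[1.5,0,0],[0.5,0,0],[0,0,0],[0,0,0]],"rot":[[0,0,0],[0,0,0],[0,0,0],[0,0,0],[0,0,0],[0,0,0],[0,0,0],[0,0,0]],"hand":[8.5,8.5,8.5,8.5,8.5,8.5,8.5,8.5]}' 40
python3 - <<'E'
from h import *
go(.489,.417,.028,-5)
im,d=eyes.snapshot("scene"); cv2.imwrite("pics/d1.png",cv2.resize(im[60:220,360:560,::-1],None,fx=3,fy=3))
E
```

```text
time_s: 30.3
position: [0.4901, 0.4175, 0.1307]
ee_rot: [1.274, 1.166, -1.273]
ft_force: [-0.6, -0.1, 0.3]
width: 0.994
pos [0.4901 0.4175 0.1307]
xaxis [ 0.001  0.    -1.   ]
yaw -5.0
q6 0.61
w 0.9938217002318303
f [-0.6 -0.1  0.3]
t 30.3
rot_x(rad) -0.001
q1,dq1 (np.float64(0.52), np.float64(0.0))
off_cm before rot [10.27 -0.11  0.06]
off_cm after rot [10.27 -0.11  0.06]
```

View pics/d1.png

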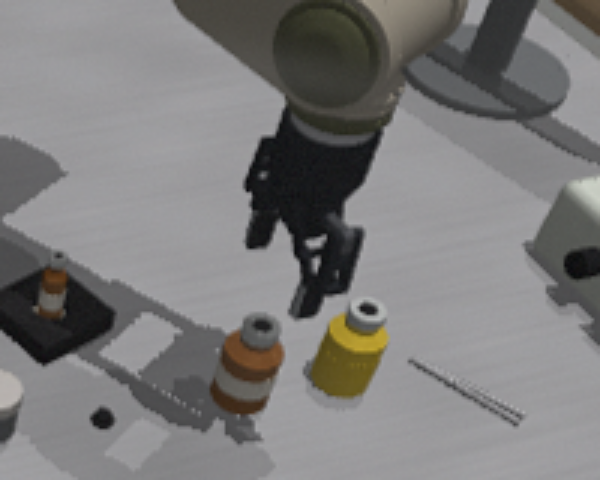

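```bash

python3 -m pendant '{"offset":[[1.5,-0.08,0.04],[1.5,0,0],[1.5,0,0],[1.5,0,0],[0,0,0],[0,0,0]],"rot":[[0,0,0],[0,0,0],[0,0,0],[0,0,0],[0,0,0],[0,0,0]],"hand":[8.5,8.5,8.5,8.5,8.5,8.5]}' 40
python3 -m pendant '{"offset":[[1.5,0,0],[1.5,0,0],[1.2,0,0],[0,0,0],[0,0,0],[0,0,0]],"rot":[[0,0,0],[0,0,0],[0,0,0],[0,0,0],[0,0,0],[0,0,0]],"hand":[8.5,8.5,8.5,8.5,8.5,8.5]}' 40
python3 - <<'E'
from h import *
go(.489,.417,.028,-5)
E
```

```text
time_s: 30.85
position: [0.4892, 0.4175, 0.0707]
ee_rot: [1.273, 1.167, -1.273]
ft_force: [-0.1, 0.4, 0.3]
width: 0.995
time_s: 31.35
position: [0.4895, 0.4178, 0.0293]
ee_rot: [1.275, 1.166, -1.271]
ft_force: [0.1, 0.2, -0.6]
width: 0.994
pos [0.4895 0.4178 0.0293]
xaxis [ 0.002  0.001 -1.   ]
yaw -5.0
q6 0.61
w 0.9942483205805344
f [ 0.1  0.2 -0.6]
t 31.35
rot_x(rad) 0.0
q1,dq1 (np.float64(0.52), np.float64(-0.0))
off_cm before rot [ 0.13 -0.04  0.08]
off_cm after rot [ 0.13 -0.04  0.08]
```

```bash

python3 -m pendant '{"offset":[[0,0,0],[0,0,0],[0,0,0],[0,0,0],[0,0,0],[0,0,0],[0,0,0],[0,0,0]],"rot":[[0,0,0],[0,0,0],[0,0,0],[0,0,0],[0,0,0],[0,0,0],[0,0,0],[0,0,0]],"hand":[7,6,5,4.5,4.5,4.5,4.5,4.5]}' 40
python3 -m pendant '{"offset":[[0,0,0],[-1,0,0],[-2,0,0],[-2,0,0],[-3,0,0],[-3,0,0],[-2,0,0],[0,0,0]],"rot":[[0,0,0],[0,0,0],[0,0,0],[0,0,0],[0,0,0],[0,0,0],[0,0,0],[0,0,0]],"hand":[4.5,4.5,4.5,4.5,4.5,4.5,4.5,4.5]}' 40
python3 - <<'E'
from h import *
go(.6547,-.0092,.165,-5)
im,d=eyes.snapshot("scene"); cv2.imwrite("pics/d2.png",cv2.resize(im[60:220,360:560,::-1],None,fx=3,fy=3))
E
```

```text
time_s: 32.02
position: [0.4893, 0.4176, 0.029]
ee_rot: [1.274, 1.166, -1.272]
ft_force: [-0.5, -0.0, 5.5]
width: 0.619
time_s: 32.68
position: [0.4902, 0.4183, 0.1634]
ee_rot: [1.28, 1.165, -1.265]
ft_force: [1.2, -0.7, -0.4]
width: 0.619
pos [0.4902 0.4183 0.1634]
xaxis [ 0.007  0.004 -1.   ]
yaw -5.0
q6 0.61
w 0.6186755513604965
f [ 1.2 -0.7 -0.4]
t 32.6833
rot_x(rad) 0.0
q1,dq1 (np.float64(0.52), np.float64(-0.72))
off_cm before rot [-0.22 20.09 41.16]
off_cm after rot [-0.22 20.11 41.15]
```

View pics/d2.png

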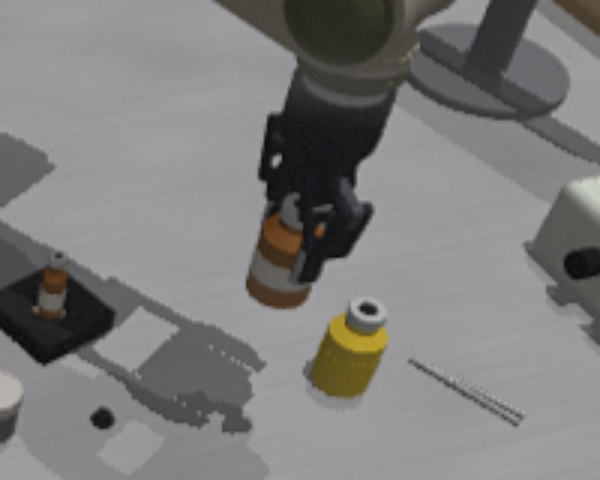

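```bash

python3 -m pendant '{"offset":[[0,1.55,3.16],[0,1.55,3.16],[0,1.55,3.16],[0,1.55,3.16],[0,1.55,3.16],[0,1.55,3.16],[0,1.55,3.16],[0,1.55,3.16]],"rot":[[0,0,0],[0,0,0],[0,0,0],[0,0,0],[0,0,0],[0,0,0],[0,0,0],[0,0,0]],"hand":[4.5,4.5,4.5,4.5,4.5,4.5,4.5,4.5]}' 40
python3 -m pendant '{"offset":[[0,1.55,3.16],[0,1.55,3.16],[0,1.55,3.16],[0,1.55,3.16],[0,1.5,3.16],[0,0,0],[0,0,0],[0,0,0]],"rot":[[0,0,0],[0,0,0],[0,0,0],[0,0,0],[0,0,0],[0,0,0],[0,0,0],[0,0,0]],"hand":[4.5,4.5,4.5,4.5,4.5,4.5,4.5,4.5]}' 40
python3 - <<'E'
from h import *
go(.6547,-.0092,.038,-5)
im,d=eyes.snapshot("scene"); cv2.imwrite("pics/d3.png",cv2.resize(im[120:320,220:460,::-1],None,fx=3,fy=3))
E
```

```text
time_s: 33.4
position: [0.59, 0.153, 0.1562]
ee_rot: [1.271, 1.169, -1.276]
ft_force: [-0.0, 1.0, -0.9]
width: 0.619
time_s: 34.07
position: [0.6527, -0.0088, 0.1565]
ee_rot: [1.272, 1.169, -1.275]
ft_force: [-0.1, 0.6, -1.5]
width: 0.623
pos [ 0.6527 -0.0088  0.1565]
xaxis [-0.003  0.001 -1.   ]
yaw -5.0
q6 -0.11
w 0.6229705803881724
f [-0.1  0.6 -1.5]
t 34.0667
rot_x(rad) 0.0
q1,dq1 (np.float64(-0.19), np.float64(-0.0))
off_cm before rot [11.85  0.23  0.03]
off_cm after rot [11.85  0.23  0.03]
```

View pics/d3.png

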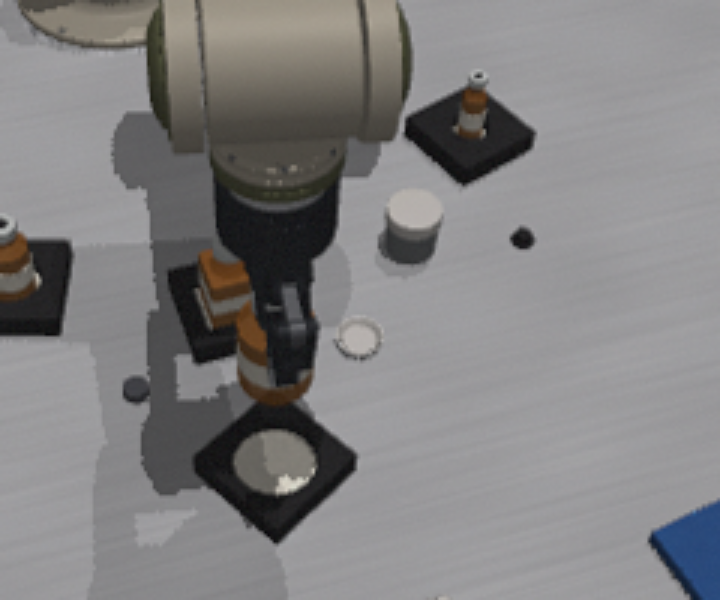

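```bash

python3 -m pendant '{"offset":[[0,0.23,0.03],[2,0,0],[2,0,0],[2,0,0],[1.2,0,0],[0,0,0],[0,0,0],[0,0,0]],"rot":[[0,0,0],[0,0,0],[0,0,0],[0,0,0],[0,0,0],[0,0,0],[0,0,0],[0,0,0]],"hand":[4.5,4.5,4.5,4.5,4.5,4.5,4.5,4.5]}' 40
python3 - <<'E'
from h import *
go(.6547,-.0092,.038,-5)
E
```

```text
time_s: 34.78
position: [0.6563, -0.0093, 0.0872]
ee_rot: [1.273, 1.166, -1.271]
ft_force: [0.8, 0.0, -1.5]
width: 0.621
pos [ 0.6563 -0.0093  0.0872]
xaxis [ 0.002 -0.    -1.   ]
yaw -4.9
q6 -0.11
w 0.6209843495563422
f [ 0.8  0.  -1.5]
t 34.7833
rot_x(rad) 0.001
q1,dq1 (np.float64(-0.19), np.float64(0.0))
off_cm before rot [ 4.92 -0.17  0.  ]
off_cm after rot [ 4.92 -0.17  0.  ]
```

```bash

python3 -m pendant '{"offset":[[1,-0.17,0],[1,0,0],[1,0,0],[1,0,0],[0.5,0,0],[0,0,0],[0,0,0]],"rot":[[0,0,0],[0,0,0],[0,0,0],[0,0,0],[0,0,0],[0,0,0],[0,0,0]],"hand":[4.5,4.5,4.5,4.5,4.5,4.5,4.5]}' 40
python3 -m pendant '{"offset":[[0.15,0,0],[0.15,0,0],[0,0,0]],"rot":[[0,0,0],[0,0,0],[0,0,0]],"hand":[4.5,4.5,4.5]}' 40
python3 -m pendant '{"offset":[[0.08,0,0],[0,0,0],[0,0,0]],"rot":[[0,0,0],[0,0,0],[0,0,0]],"hand":[4.5,4.5,4.5]}' 40
python3 - <<'E'
from h import *
go(.6547,-.0092,.038,-5)
E
```

```text
time_s: 35.37
position: [0.654, -0.0097, 0.0407]
ee_rot: [1.273, 1.167, -1.273]
ft_force: [0.2, -0.0, -0.6]
width: 0.618
time_s: 35.62
position: [0.6541, -0.0097, 0.0382]
ee_rot: [1.273, 1.166, -1.273]
ft_force: [-0.2, -0.1, -1.4]
width: 0.615
time_s: 35.87
position: [0.6542, -0.0097, 0.0381]
ee_rot: [1.273, 1.166, -1.272]
ft_force: [-2.2, 0.9, 5.5]
width: 0.617
pos [ 0.6542 -0.0097  0.0381]
xaxis [ 0.001 -0.    -1.   ]
yaw -5.0
q6 -0.11
w 0.6170660142614361
f [-2.2  0.9  5.5]
t 35.8667
rot_x(rad) 0.0
q1,dq1 (np.float64(-0.2), np.float64(0.0))
off_cm before rot [ 0.01  0.05 -0.05]
off_cm after rot [ 0.01  0.05 -0.05]
```

Contact on the floor. Release, retreat, and then move aside for the last checks.

```bash

python3 -m pendant '{"offset":[[0,0,0],[0,0,0],[0,0,0],[0,0,0],[0,0,0],[0,0,0],[0,0,0]],"rot":[[0,0,0],[0,0,0],[0,0,0],[0,0,0],[0,0,0],[0,0,0],[0,0,0]],"hand":[5.4,5.7,6.3,7,8,8.5,8.5]}' 40
python3 -m pendant '{"offset":[[-1,0,0],[-2,0,0],[-3,0,0],[-3,0,0],[-4,0,0],[-4,0,0],[-3,0,0],[0,0,0]],"rot":[[0,0,0],[0,0,0],[0,0,0],[0,0,0],[0,0,0],[0,0,0],[0,0,0],[0,0,0]],"hand":[8.5,8.5,8.5,8.5,8.5,8.5,8.5,8.5]}' 40
python3 -m pendant '{"offset":[[-2,-1,-3],[-2,-1,-3],[-2,-1,-3],[0,-1,-3],[0,-1,-3],[0,-1,-3],[0,0,0],[0,0,0]],"rot":[[0,0,0],[0,0,0],[0,0,0],[0,0,0],[0,0,0],[0,0,0],[0,0,0],[0,0,0]],"hand":[8.5,8.5,8.5,8.5,8.5,8.5,8.5,8.5]}' 40
python3 - <<'E'
from h import *
W=dict(slim=(.3488,.2813,.087),medium=(.419,-.1768,.093),wide=(.6547,-.0092,.099),square=(.4915,-.0004,.093),yellow=(.497,.52,.09),blue=(.3265,-.335,.078),jarA=(.46,.175,.052),jarB=(.511,-.404,.052))
for n in("scene","top"):
    im,d=eyes.snapshot(n); cv2.imwrite(f"pics/e_{n}.png",cv2.resize(im[100:330,100:520,::-1],None,fx=1.9,fy=1.9)); P=cloud(n,d)
    for k,(x,y,h) in W.items():
        m=(np.hypot(P[...,0]-x,P[...,1]-y)<.03)&(abs(P[...,2]-h)<.012)
        if m.any(): print(n,k,m.sum(),((P[m].min(0)+P[m].max(0))/2).round(4)[:2]-np.array([x,y]),"top z",np.percentile(P[m][:,2],75).round(4),"exp",h)
        else: print(n,k,"none")
E
```

```text
time_s: 36.45
position: [0.654, -0.0097, 0.0371]
ee_rot: [1.273, 1.167, -1.273]
ft_force: [0.3, -1.0, 0.6]
width: 0.997
time_s: 37.12
position: [0.6557, -0.0099, 0.2457]
ee_rot: [1.278, 1.156, -1.264]
ft_force: [0.8, 0.0, 0.8]
width: 0.993
time_s: 37.78
position: [0.6093, 0.1763, 0.2977]
ee_rot: [1.271, 1.168, -1.271]
ft_force: [0.4, -1.0, 0.2]
width: 0.998
scene slim 37 [-0.0003 -0.0012] top z 0.0883 exp 0.087
scene medium 88 [0.001  0.0012] top z 0.0954 exp 0.093
scene wide 192 [ 0.     -0.0005] top z 0.1012 exp 0.099
scene square 105 [-0.0004 -0.0003] top z 0.095 exp 0.093
scene yellow 123 [1.e-04 0.e+00] top z 0.0914 exp 0.09
scene blue 49 [0.0013 0.    ] top z 0.0799 exp 0.078
scene jarA 257 [0.0019 0.0019] top z 0.0539 exp 0.052
scene jarB 398 [ 0.0039 -0.0032] top z 0.0543 exp 0.052
top slim none
top medium 69 [0.0014 0.0012] top z 0.0941 exp 0.093
top wide 120 [-0.0005 -0.0005] top z 0.1007 exp 0.099
top square 87 [0.0003 0.    ] top z 0.0944 exp 0.093
top yellow 133 [ 0.002  -0.0002] top z 0.0918 exp 0.09
top blue 36 [0.0009 0.0003] top z 0.08 exp 0.078
top jarA none
top jarB 252 [ 0.0029 -0.0025] top z 0.0542 exp 0.052
```

View pics/e_scene.png

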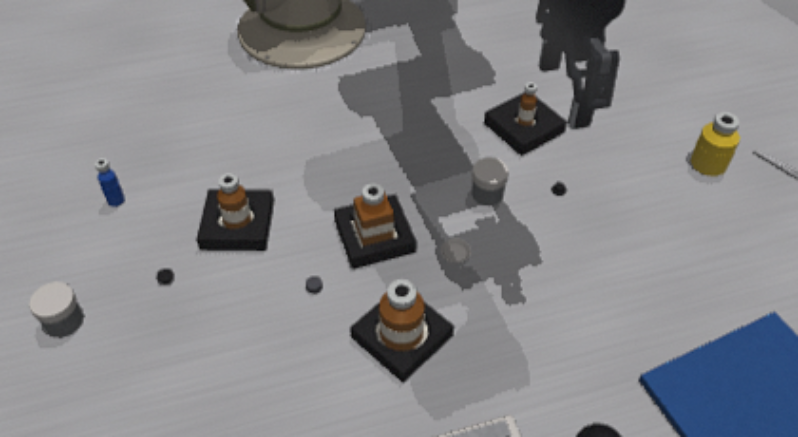

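View pics/e_top.png

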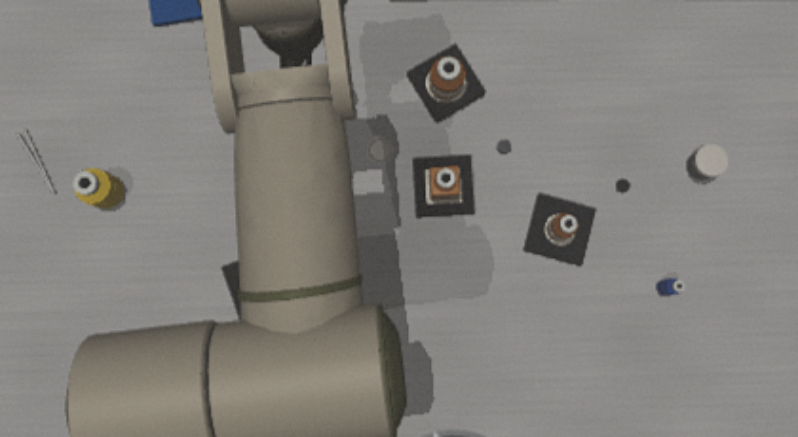

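All four vials are upright and centred in their wells, at seated height. The tops read 1–2 mm high, and so do the look-alikes and jars, so that offset is depth bias. The jars and look-alikes are in place and the arm touches nothing.

```bash
python3 -c "
from bench import workorder
print(workorder.sign_off())"
```

```text
the job is handed in; nothing more can be done
None
```

I set the four amber vials down in their matching wells (square, then slim, medium and wide), lowering each until the wrist force showed it on the floor, and handed the job in at about 38 s.

- **Vials:** In the last scene view all four stand upright, within 2 mm of the well centres. Their tops are at seated height plus 1–2 mm; the untouched objects read high by the same amount, so I take it as depth bias.
- **Left alone:** I did not touch the jars or the blue and yellow look-alikes. They stand within about 2–5 mm of my earlier position estimates, and my first jar reading was rough.
- **Gaps in the checks:** In the last top view the arm hid the slim vial and one jar, so those two were confirmed from the scene view only.
- **Medium vial:** It was pressed with about 31 N for a moment when it touched the floor. I eased that to zero before letting go.

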